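Rack the gel cassettes and run their markers round the bent rail

ROBOT

A 7-joint arm with a two-finger parallel gripper is mounted at the origin on the work surface. World frame = base frame: x ahead of the robot, y to its left, z up, the work surface at z = 0. Lengths are in m, angles in rad, forces in N, time in s.
With the tool pointing down it reaches from about 0.425 to 0.875 m from the base axis. Payload 8.4 kg.
Tool frame: the origin (TCP) lies at the very end of the fingers, on their centre line; the grasp point (between the pads) lies 19 mm behind it; z points along the fingers, y is the line along which they close (so a half turn about z gives the same grasp; the last joint's range is limited). The gripper opens to 85 mm and grips with 20 to 120 N. Pads are 22 mm wide; open, the fingers measure 114 mm over their backs; the gripper's body (76 mm by 85 mm) begins 54 mm behind the grasp point. The pads swing forward as they close: fully open they stand 13 mm farther back than shut.
Start: joints at [1.153, 0.333, 0.04, 1.465, -0.013, 1.343, -0.059], TCP at [0.204, -0.617, 0.231] pointing down, gripper open.
Joint ranges: [-2.58, 2.58], [-0.38, 2.09], [-1.3, 1.39], [0.25, 2.4], [-1.5, 4.64], [0.08, 2.09], [-2.65, 2.65]. Speed limits (rad/s): [2.22, 2.22, 2.79, 2.79, 3.14, 3.14, 3.14].

INTERFACE

Orientations are given as a unit quaternion [w, x, y, z].
In Python, from station import env gives the robot as it stands.
- The arm moves only by the tool send_rows, never from a script. Its arguments are lists of equal length, an entry for each row: "translation": the shift along the world's x, y, z in mm, a list of three; "dr": the turn, a rotation vector about the world's x, y, z in degrees, a list of three. In form: {"translation": [[tx, ty, tz], ...], "dr": [[ax, ay, az], ...]}. A call has exactly 8 rows; each row is the pose to reach, as a shift and turn from the pose commanded when the call began; what a row does not reach only later rows make up. A row lasts 1/12 s, in which the tool goes at most 41.7 mm and 7.16 degrees, less where a joint would pass 70% of its speed; a pose out of reach is approached as far as the arm can. A call with a gripper value outside its range is refused whole. "hand" is the opening, from -1 (shut) to 1 (fully open), set as the call begins (left out, the last holds). The fingers move at their own pace and stop on an object; "grip_force" is the grip in N (left out, the last holds). Time passes only in rows, so rows that repeat a pose let the fingers close, or fill a call up. It gives the time, the measured TCP pose, the force, the opening and the grip force at its end, in the units of the state.
- env.read_state(): the state, without advancing time (a new reading comes with each control period).
- env.grab_frame(name): name is "scene" or "top" or "wrist"; returns a dict with "color" (400x640x3 uint8, red, green, blue), "mtx" (3x3 intrinsics, pixels), "pose" (4x4, takes a point from camera to world coordinates); the wrist camera has in their place "hand_eye" (4x4, takes a point from camera to tool coordinates, whose origin is the TCP and whose axes are the flange's). Camera axes: x right, y down, z forward; pixel columns grow to the right and rows downward; lengths in m; the calibration is good to about 2 mm. A picture is of the moment at which its call begins: read the wrist's pose just before it. There is no depth.
- env.hand_in(): hands the job in; it is judged then, once.
The state is a dict: "time_s": time; "joint_positions": joint angles; "dq": joint speeds; "joint_torque": joint torques, N m; "eef_pos": TCP position; "tcp_rot": TCP orientation; "force": force on the tool from outside, world axes, zero at the start; "ft_torque": the same for the moment, N m; "opening": opening from 0.0 (shut) to 1.0 (fully open); "grasp_force": force on a finger pad.
Only numpy, scipy, OpenCV 4.12 (cv2) and the standard library are available. Lean on these libraries where they do the work, as an engineer would, in place of code of your own. Each camera call takes 0.05 s, during which the arm holds its last target. There are 200 camera calls.

TASK

Move every gel cassette from the white draining stand into a slot of the blue rack, one to a slot, fully home and always kept upright. When all are in, mark the batch as ready: thread each drilled marker weight onto the free end of the rack's bent rail, slide it round the bend, and leave it hanging wholly on the straight leg between the bend and the red stop. Leave the bottle, the calculator and the dish where they are.

Things in the scene. Friction and masses are not known exactly. Their poses are not given: they have to be found in the camera images.
- rack: fixed blue slotted rack, one rigid piece with the bent rail beside it. Origin: under the blue block's centre, on the bench; z up. Block 170 (x) x 104 (y) mm, top 44 mm above the bench, four slots across it at x = -63, -21, 21, 63 mm, floors 8 mm above the bench. Level rail on its +y side: steel rod, 10 mm diameter, axis 150 mm above the bench, held by a post at x = 97, y = 110 mm
- slot_0 (a point): centre of the floor of a slot in the blue rack, axes as the rack's; the slot is 12.5 mm (x) x 82.5 mm (y), 36 mm deep with small bevels at the mouth; a seated cassette's underside is at this point
- slot_1 (a point): centre of the floor of a slot in the blue rack, axes as the rack's; the slot is 12.5 mm (x) x 82.5 mm (y), 36 mm deep with small bevels at the mouth; a seated cassette's underside is at this point
- slot_2 (a point): centre of the floor of a slot in the blue rack, axes as the rack's; the slot is 12.5 mm (x) x 82.5 mm (y), 36 mm deep with small bevels at the mouth; a seated cassette's underside is at this point
- slot_3 (a point): centre of the floor of a slot in the blue rack, axes as the rack's; the slot is 12.5 mm (x) x 82.5 mm (y), 36 mm deep with small bevels at the mouth; a seated cassette's underside is at this point
- rail_tip (a point): free end of the rail, on the rod's axis (its rounded end stands 5 mm further out); the straight near leg runs 80 mm from here to the bend
- rail_bend_in (a point): point on the rod's axis where the near leg meets the bend; the bend is level, 70 degrees on a 50 mm centre-line radius, its centre at x = -45, y = 160 mm in the rack's frame
- rail_bend_out (a point): point on the rod's axis where the bend meets the straight far leg (rack x = -45, y = 110 mm), which runs 130 mm along the rack's +x to the red stop
- rail_stop (a point): where the far leg meets the red stop disc (radius 16 mm) in front of the post, on the rod's axis
- stand: fixed white draining stand, 190 x 130 mm foot, block 176 (x) x 106 (y) mm, 38 mm high, with four loose slots at x = -66, -22, 22, 66 mm in which the cassettes stand at first. Origin: centre of its underside, z up
- cassette_a: loose white gel cassette with blue windows, a flat slab 10 mm thick (x) x 80 mm wide (y) x 100 mm tall (z), 0.12 kg, at first standing on edge in a slot of the white draining stand, its lower 30 mm inside. Alike both ways round. Origin: centre of its lower edge face, z up. May be absent
- cassette_b: loose white gel cassette with blue windows, a flat slab 10 mm thick (x) x 80 mm wide (y) x 100 mm tall (z), 0.12 kg, at first standing on edge in a slot of the white draining stand, its lower 30 mm inside. Alike both ways round. Origin: centre of its lower edge face, z up. May be absent
- cassette_c: loose white gel cassette with blue windows, a flat slab 10 mm thick (x) x 80 mm wide (y) x 100 mm tall (z), 0.12 kg, at first standing on edge in a slot of the white draining stand, its lower 30 mm inside. Alike both ways round. Origin: centre of its lower edge face, z up. May be absent
- cassette_d: loose white gel cassette with blue windows, a flat slab 10 mm thick (x) x 80 mm wide (y) x 100 mm tall (z), 0.12 kg, at first standing on edge in a slot of the white draining stand, its lower 30 mm inside. Alike both ways round. Origin: centre of its lower edge face, z up. May be absent
- marker_a: loose drilled weight, origin under its foot's centre, z up; 30 (x) x 44 (y) x 92 mm tall. Steel foot and orange block 0 to 56 mm high, with a 16 mm through hole along x, 38 mm up; black grip tab above, 26 (x) x 24 (y) mm, 56 to 92 mm up. 0.22 kg, foot-heavy: on the rail it hangs upright, hole centre 3 mm below the rod's axis. Alike both ways round. Starts on the bench. May be absent
- marker_a_hole (a point): centre of its drilled through hole, 38 mm above its underside; its x axis runs along the hole
- marker_b: loose drilled weight, origin under its foot's centre, z up; 30 (x) x 44 (y) x 92 mm tall. Steel foot and green block 0 to 56 mm high, with a 16 mm through hole along x, 38 mm up; black grip tab above, 26 (x) x 24 (y) mm, 56 to 92 mm up. 0.22 kg, foot-heavy: on the rail it hangs upright, hole centre 3 mm below the rod's axis. Alike both ways round. Starts on the bench. May be absent
- marker_b_hole (a point): centre of its drilled through hole, 38 mm above its underside; its x axis runs along the hole
- marker_c: loose drilled weight, origin under its foot's centre, z up; 30 (x) x 44 (y) x 92 mm tall. Steel foot and yellow block 0 to 56 mm high, with a 16 mm through hole along x, 38 mm up; black grip tab above, 26 (x) x 24 (y) mm, 56 to 92 mm up. 0.22 kg, foot-heavy: on the rail it hangs upright, hole centre 3 mm below the rod's axis. Alike both ways round. Starts on the bench. May be absent
- marker_c_hole (a point): centre of its drilled through hole, 38 mm above its underside; its x axis runs along the hole
- bottle: bystander: reagent bottle, 64 mm diameter, 150 mm tall; origin at the centre of its underside
- calculator: bystander: black pocket calculator lying flat, 70 x 130 x 15 mm; origin at the centre of its underside
- dish: bystander: closed glass dish, 90 mm diameter, 14 mm high; origin at the centre of its underside
There are look-alikes about, which are no part of the job. What is shaped like the marker_a but purple is not meant.

How it is judged:
On the way, in this order (a step that is already met when the one before it is completed fails the run):
1. every cassette stands fully home in a slot of the blue rack (z of cassette_a in the frame of rack between 0.004 and 0.0115 m and y of cassette_a in the frame of rack between -0.008 and 0.008 m and x of cassette_a in the frame of rack between -0.072 and 0.072 m and angle between each of cassette_a, cassette_b, cassette_c, cassette_d's own z axis and vertical below 0.12 rad and angle between the y axis of each of cassette_a, cassette_b, cassette_c, cassette_d and the y axis of rack, either way round below 0.12 rad and z of cassette_b in the frame of rack between 0.004 and 0.0115 m and y of cassette_b in the frame of rack between -0.008 and 0.008 m and x of cassette_b in the frame of rack between -0.072 and 0.072 m and z of cassette_c in the frame of rack between 0.004 and 0.0115 m and y of cassette_c in the frame of rack between -0.008 and 0.008 m and x of cassette_c in the frame of rack between -0.072 and 0.072 m and z of cassette_d in the frame of rack between 0.004 and 0.0115 m and y of cassette_d in the frame of rack between -0.008 and 0.008 m and x of cassette_d in the frame of rack between -0.072 and 0.072 m), for 0.2 s.
2. every marker hangs on the rail's far leg, past the bend (x of marker_a_hole in the frame of rack between -0.035 and 0.085 m and y of marker_a_hole in the frame of rack between 0.099 and 0.121 m and z of marker_a_hole in the frame of rack between 0.139 and 0.161 m and x of marker_b_hole in the frame of rack between -0.035 and 0.085 m and y of marker_b_hole in the frame of rack between 0.099 and 0.121 m and z of marker_b_hole in the frame of rack between 0.139 and 0.161 m and x of marker_c_hole in the frame of rack between -0.035 and 0.085 m and y of marker_c_hole in the frame of rack between 0.099 and 0.121 m and z of marker_c_hole in the frame of rack between 0.139 and 0.161 m), for 0.2 s.
At the end, for the whole second after the job is handed in: Each cassette stands in a slot of the blue rack, upright within 0.12 rad, underside within 3.5 mm of the slot floor; each marker is threaded on the far leg, its hole's centre at least 10 mm past the bend's end and within 11 mm of the rod's axis in y and z; all at rest (all of step 1 and all of step 2 and linear speed of each of cassette_a, cassette_b, cassette_c, cassette_d, marker_a, marker_b, marker_c below 0.05 m/s); the robot touches nothing.
It fails at once if a cassette is tipped over (angle between any of cassette_a, cassette_b, cassette_c, cassette_d's own z axis and vertical above 0.6 rad).
It fails at once if a bystander is moved more than 30 mm (distance of any of bottle, calculator, dish from where it was at the start of the episode above 0.03 m).
Of cassette_a, cassette_b, cassette_c, cassette_d only 3 to 4 are there at a start; the rules pass over those that are not, and their reading is None.
Of marker_a, marker_b, marker_c only 2 to 3 are there at a start; the rules pass over those that are not, and their reading is None.
At some moment in a run one of marker_a, marker_b, marker_c may be knocked a few centimetres aside while the robot is not near it.
It also fails if it takes over 210 s, if anything falls off the work surface, if the arm or the gripper's body presses on something with over 40 N, if the wrist force passes 120 N, or if a joint passes its speed limit or range.

## Working session

There is one attempt and no reset: what is moved stays moved. The work goes in short steps, Python scripts to look and compute and a tool call to move; the robot and the scene stay as the last step left them, time stands still between calls to the robot, and variables do not carry over. Pictures are saved under pics/ and viewed, at most 14 in all, crops included, and the job is handed in when it is done.

Besides the shell and the picture viewer there is one more tool, called after "Call:" by a JSON object that holds its "fn" and its "kwargs". send_rows: Moves the arm, as the interface text tells. Its arguments: {"type":"object","properties":{"translation":{"type":"array","items":{"type":"array","items":{"type":"number"}}},"dr":{"type":"array","items":{"type":"array","items":{"type":"number"}}},"hand":{"type":"number"},"grip_force":{"type":"number"}},"required":["translation","dr"]}

```bash
ls; mkdir -p pics
python3 - <<'E'
from station import env
import cv2,numpy as np
s=env.read_state();print({k:np.round(v,3).tolist() for k,v in s.items()})
for n in("scene","top"):
    f=env.grab_frame(n);cv2.imwrite(f"pics/{n}0.png",f["color"][:,:,::-1]);np.savez(f"pics/{n}0.npz",**f);print(n,f["mtx"].round(1).tolist(),f["pose"].round(3).tolist())
f=env.grab_frame("wrist");print(f["hand_eye"].round(4).tolist(),f["mtx"].round(1).tolist())
E
```

```text
pics
{'time_s': 0.0, 'joint_positions': [1.153, 0.334, 0.04, 1.466, -0.013, 1.343, -0.058], 'dq': [-0.001, -0.001, -0.001, 0.001, 0.001, -0.001, -0.0], 'joint_torque': [0.001, -65.855, 1.366, -40.556, 0.017, 0.013, 0.0], 'eef_pos': [0.204, -0.617, 0.23], 'tcp_rot': [-0.001, 0.987, 0.159, -0.0], 'force': [-1.136, 0.282, 0.005], 'ft_torque': [0.025, 0.022, -0.003], 'grasp_force': 0.0, 'opening': 0.999}
scene [[388.5, 0.0, 316.7], [0.0, 388.5, 201.0], [0.0, 0.0, 1.0]] [[-0.498, 0.721, -0.482, 1.036], [0.867, 0.419, -0.269, 0.314], [0.008, -0.552, -0.833, 0.933], [0.0, 0.0, 0.0, 1.0]]
top [[452.6, 0.0, 329.2], [0.0, 452.6, 199.1], [0.0, 0.0, 1.0]] [[0.002, -0.983, 0.182, 0.353], [-1.0, -0.002, -0.002, 0.074], [0.003, -0.182, -0.983, 1.319], [0.0, 0.0, 0.0, 1.0]]
[[0.0002, -0.9492, -0.3148, 0.08], [1.0, 0.0002, 0.0001, -0.0003], [-0.0001, -0.3148, 0.9492, -0.1411], [0.0, 0.0, 0.0, 1.0]] [[340.4, 0.0, 324.0], [0.0, 340.4, 195.9], [0.0, 0.0, 1.0]]
```

View pics/scene0.png

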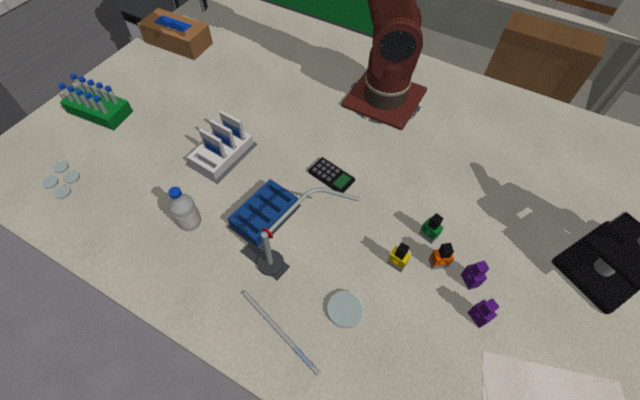

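View pics/top0.png

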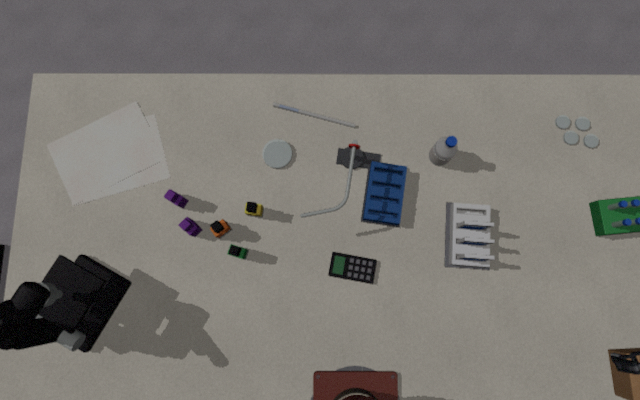

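The top view has the rack at about (385,195), the rail tip at (303,214) and the red stop at (353,147). The stand is at (470,237) with three cassettes. The markers are green (238,252), orange (220,228) and yellow (254,209), and the two purple look-alikes are at (176,198) and (190,227). The gripper seems to be at +y in the pictures while the state reads y=-0.617, so I'll check that with a small move.

Call:
{"fn": "send_rows", "kwargs": {"translation": [[20,0,0],[40,0,0],[60,0,0],[60,30,0],[60,60,0],[60,60,0],[60,60,0],[60,60,0]], "dr": [[0,0,0],[0,0,0],[0,0,0],[0,0,0],[0,0,0],[0,0,0],[0,0,0],[0,0,0]]}}

```text
time_s: 0.82
eef_pos: [0.2635, -0.5576, 0.2315]
tcp_rot: [0.0, 0.987, 0.159, -0.0]
force: [-0.5, 0.5, -0.6]
opening: 1.0
grasp_force: 0.0
```

Run:
```python
from station import env
import cv2,numpy as np
s=env.read_state();print({k:np.round(v,3).tolist() for k,v in s.items()})
a=np.load("pics/top0.npz")["color"]
t=env.grab_frame("top")["color"];w=env.grab_frame("wrist")["color"]
m=np.vstack([np.hstack([t,w])])[:,:,::-1]
cv2.imwrite("pics/t1.png",cv2.resize(m,(800,250),interpolation=cv2.INTER_AREA))
```

```text
{'time_s': 0.817, 'joint_positions': [1.056, 0.266, 0.001, 1.551, 0.0, 1.324, -0.195], 'dq': [0.007, 0.013, 0.008, -0.018, 0.0, 0.001, 0.0], 'joint_torque': [-0.931, -61.464, -0.074, -39.744, -0.093, 0.07, -0.024], 'eef_pos': [0.263, -0.558, 0.232], 'tcp_rot': [0.0, 0.987, 0.159, -0.0], 'force': [-0.464, 0.529, -0.632], 'ft_torque': [0.001, 0.028, 0.046], 'grasp_force': 0.0, 'opening': 1.0}
```

View pics/t1.png

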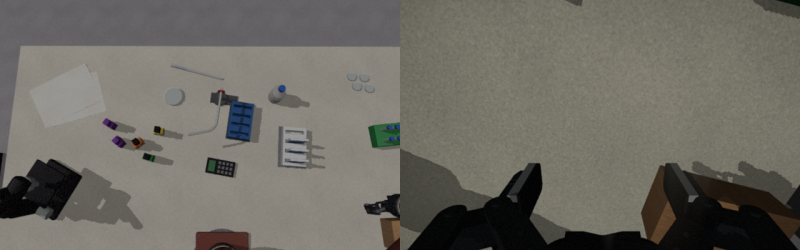

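In the left half, the real gripper appears at the lower right of the top view, about (385,207), which matches the state. The black object on the left is just furniture. Next I'll do rough measurements.

```bash
cat > h.py <<'E'
import numpy as np,cv2
from scipy.spatial.transform import Rotation as R
from station import env
def quat(q): return R.from_quat([q[1],q[2],q[3],q[0]])
def wrist(name=None):
    s=env.read_state();f=env.grab_frame("wrist")
    T=np.eye(4);T[:3,:3]=quat(s["tcp_rot"]).as_matrix();T[:3,3]=s["eef_pos"]
    f["pose"]=T@f["hand_eye"];f["tcp"]=T
    if name: cv2.imwrite(f"pics/{name}.png",f["color"][:,:,::-1]); np.savez(f"pics/{name}.npz",**f)
    return f
def cast(f,uv,z):
    uv=np.atleast_2d(np.array(uv,float));d=np.c_[uv,np.ones(len(uv))]@np.linalg.inv(f["mtx"]).T@f["pose"][:3,:3].T
    o=f["pose"][:3,3];return o+d*((z-o[2])/d[:,2])[:,None]
def proj(f,P):
    P=np.atleast_2d(P);c=(P-f["pose"][:3,3])@f["pose"][:3,:3];p=c@f["mtx"].T;return p[:,:2]/p[:,2:]
def hsv(f): return cv2.cvtColor(f["color"],cv2.COLOR_RGB2HSV)
def blobs(m,amin=20):
    n,l,st,c=cv2.connectedComponentsWithStats(m.astype(np.uint8));return [(st[i,4],c[i],l==i) for i in range(1,n) if st[i,4]>=amin]
E
python3 - <<'E'
from h import *
for n in("top","scene"):
    f=np.load(f"pics/{n}0.npz");h=hsv(f);H,S,V=cv2.split(h)
    # H of things
    for nm,lo,hi,z in (("blue",100,125,.044),("green",50,80,.045),("orange",5,16,.045),("yellow",20,32,.045),("purple",130,155,.045),("red",-1,3,.15)):
        m=(H>=lo)&(H<=hi)&(S>110)&(V>60)
        for a,c,l in blobs(m,8 if nm!="blue" else 60):
            ys,xs=np.nonzero(l);r=cv2.minAreaRect(np.c_[xs,ys].astype(np.float32))
            P=cast(f,[c],z)[0]
            if abs(P[1])<.7: print(n,nm,a,c.round(1),P.round(3),[np.round(x,1) for x in r])
            if nm=="blue" and a>300:print("  box",cast(f,cv2.boxPoints(r),.044).round(3).tolist())
f=np.load("pics/top0.npz")
print("cass",cast(f,[[489,226],[491,243],[489,260]],.108).round(3),"stand",cast(f,[[452,203],[490,203],[490,268],[452,268]],.038).round(3))
print("rail",cast(f,[[303,214],[346,190],[351,150]],.15).round(3))
E
```

```text
top blue 90 [450.9 141.1] [ 0.763 -0.285  0.044] [array([451., 141.]), array([10., 10.]), np.float64(90.0)]
top blue 1784 [384.4 192.9] [ 0.608 -0.087  0.044] [array([384.7, 191.9]), array([36.7, 58.5]), np.float64(7.9)]
  box [[0.534, -0.023, 0.044], [0.704, -0.049, 0.044], [0.689, -0.154, 0.044], [0.519, -0.126, 0.044]]
top green 33 [241.6 252.9] [0.435 0.317 0.045] [array([241.8, 252.8]), array([3.2, 9.8]), np.float64(18.4)]
top green 41 [338.9 259.6] [0.417 0.044 0.045] [array([338.9, 260.5]), array([9.5, 8.2]), np.float64(9.5)]
top green 36 [337.9 268.3] [0.393 0.047 0.045] [array([337.6, 268.4]), array([ 6.4, 11.6]), np.float64(56.3)]
top orange 125 [220.8 229. ] [0.502 0.378 0.045] [array([219.6, 228.4]), array([13. , 16.7]), np.float64(51.3)]
top orange 18 [611.7 351.3] [ 0.173 -0.691  0.045] [array([613., 351.]), array([4.1, 9.3]), np.float64(77.5)]
top orange 12 [325.3 374.2] [0.113 0.081 0.045] [array([325., 374.]), array([4., 4.]), np.float64(90.0)]
top orange 10 [376.9 375.4] [ 0.11  -0.057  0.045] [array([376.8, 375.8]), array([2.1, 5.7]), np.float64(45.0)]
top orange 2
[... 12457 characters left out ...]
np.float64(33.7)]
scene red 11 [404.3 114.9] [0.203 0.13  0.15 ] [array([404.2, 115. ]), array([6.4, 2.5]), np.float64(56.3)]
scene red 17 [389.9 122. ] [0.25  0.106 0.15 ] [array([390.3, 122.2]), array([9.2, 2.8]), np.float64(45.0)]
scene red 9 [398.4 126.1] [0.252 0.133 0.15 ] [array([398.5, 126.4]), array([5.6, 2. ]), np.float64(53.1)]
scene red 33 [268.8 233.2] [0.715 0.01  0.15 ] [array([268.2, 232.9]), array([11.2,  4.2]), np.float64(49.4)]
cass [[ 0.505 -0.359  0.108]
 [ 0.459 -0.361  0.108]
 [ 0.414 -0.353  0.108]] stand [[ 0.58  -0.281  0.038]
 [ 0.58  -0.391  0.038]
 [ 0.395 -0.379  0.038]
 [ 0.395 -0.273  0.038]]
rail [[0.53  0.14  0.15 ]
 [0.594 0.028 0.15 ]
 [0.703 0.014 0.15 ]]
```

Call:
{"fn": "send_rows", "kwargs": {"translation": [[20,35,8],[40,70,15],[60,105,22],[80,140,30],[100,175,37],[120,205,45],[140,240,52],[160,270,60]], "dr": [[0,0,4],[0,0,8],[0,0,12],[0,0,16],[0,0,20],[0,0,24],[0,0,28],[0,0,32]]}}

```text
time_s: 1.58
eef_pos: [0.4246, -0.2858, 0.2918]
tcp_rot: [0.0, 0.905, 0.426, 0.0]
force: [1.1, -0.7, 0.3]
opening: 1.0
grasp_force: 0.0
```

Call:
{"fn": "send_rows", "kwargs": {"translation": [[20,35,8],[40,70,15],[60,105,22],[80,140,30],[100,175,37],[120,205,45],[140,240,52],[160,270,60]], "dr": [[0,0,4],[0,0,8],[0,0,12],[0,0,16],[0,0,20],[0,0,24],[0,0,28],[0,0,31]]}}

```text
time_s: 2.25
eef_pos: [0.5849, -0.0156, 0.3518]
tcp_rot: [-0.0, 0.758, 0.652, 0.0]
force: [1.3, -0.2, 0.8]
opening: 1.002
grasp_force: 0.0
```

Call:
{"fn": "send_rows", "kwargs": {"translation": [[8,9,0],[16,18,0],[16,18,0],[16,18,0],[16,18,0],[16,18,0],[16,18,0],[16,18,0]], "dr": [[0,0,0],[0,0,0],[0,0,0],[0,0,0],[0,0,0],[0,0,0],[0,0,0],[0,0,0]]}}

```text
time_s: 2.92
eef_pos: [0.5994, -0.0002, 0.3515]
tcp_rot: [0.0, 0.759, 0.651, -0.0]
force: [0.6, 0.1, -0.0]
opening: 1.002
grasp_force: 0.0
```

Run:
```python
from h import *
f=wrist("w1");print(f["tcp"].round(3).tolist())
```

```text
[[0.153, 0.988, 0.0, 0.599], [0.988, -0.153, -0.0, -0.0], [-0.0, 0.0, -1.0, 0.352], [0.0, 0.0, 0.0, 1.0]]
```

View pics/w1.png

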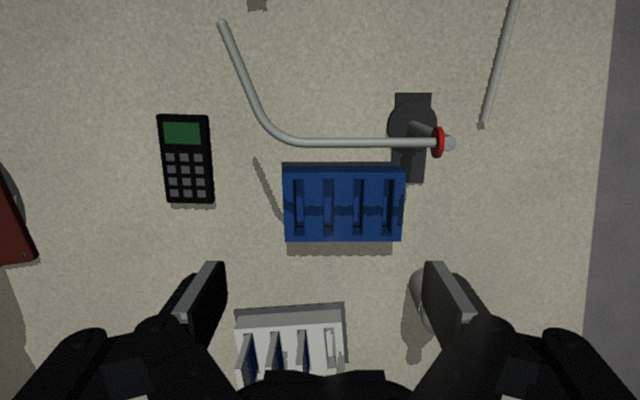

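The wrist view shows the rack's top face between about (283,170) and (403,241). The rail runs from its tip (222,22) through the bend near (280,135) to the red stop (439,142).

```bash
cat >> h.py <<'E'
def rackpose(f,npz=None):
    H,S,V=cv2.split(hsv(f));m=((H>=100)&(H<=125)&(S>110)&(V>40)).astype(np.uint8)
    m=cv2.morphologyEx(m,cv2.MORPH_CLOSE,np.ones((25,25)))
    c0=proj(f,[[.61,-.088,.044]])[0]
    l=[b for b in blobs(m,1500) if b[2][int(c0[1]),int(c0[0])]][0][2]
    ys,xs=np.nonzero(l);y0,y1=ys.min(),ys.max();rows=range(y0+20,y1-12)
    L=np.array([[np.nonzero(l[r])[0][0]-.5,r] for r in rows]);Rr=np.array([[np.nonzero(l[r])[0][-1]+.5,r] for r in rows])
    cols=range(xs.min()+15,xs.max()-14);B=np.array([[c,np.nonzero(l[:,c])[0][-1]+.5] for c in cols])
    out=[]
    for q in(L,Rr,B):
        P=cast(f,q,.044)[:,:2].astype(np.float32);v=cv2.fitLine(P,cv2.DIST_HUBER,0,.01,.01).ravel();out.append(v)
    return out
E
python3 - <<'E'
from h import *
f=dict(np.load("pics/w1.npz"));o=rackpose(f)
for v in o: print(v.round(4),np.degrees(np.arctan2(v[1],v[0])).round(2))
yaw=np.arctan2(o[2][1],o[2][0]); yaw=(yaw+np.pi/2)%np.pi-np.pi/2
ex=np.array([np.cos(yaw),np.sin(yaw)]);ey=np.array([-ex[1],ex[0]])
l,r,b=[np.array(v[2:]) for v in o]
# evaluate L,R lines at mid height
def at(v,yy): # point on line with ey-coordinate yy
    p=np.array(v[2:]);d=np.array(v[:2]);return p+d*((yy-p@ey)/(d@ey))
ym=b@ey+.052
pl,pr=at(o[0],ym),at(o[1],ym);print("width",(pr-pl)@ex)
c=ex*((pl+pr)@ex/2)+ey*ym;print("center",c.round(4),"yaw",np.degrees(yaw))
T=np.eye(4);T[:2,0]=ex;T[:2,1]=ey;T[:2,3]=c
a=np.radians(np.arange(0,71,14));bend=np.c_[-.045-.05*np.sin(a),.16-.05*np.cos(a)]
pts=np.r_[[[.085,.11],[.02,.11]],bend,[[-.1057,.1805],[-.1193,.218]]]
print(proj(f,(np.c_[pts,np.full(len(pts),.15),np.ones(len(pts))]@T.T)[:,:3]).round(1).tolist())
im=f["color"][:,:,::-1].copy()
for p in pts:
    q=proj(f,(T@[*p,.15,1])[:3])[0];cv2.circle(im,tuple(int(x) for x in (q*1)),1,(0,0,255),-1)
for x in(-.063,-.021,.021,.063):
  for y in(-.04125,.04125):
    for s in(-.00625,.00625):
      q=proj(f,(T@[x+s,y,.044,1])[:3])[0];cv2.circle(im,tuple(int(x) for x in q.round()),0,(0,255,255),-1)
cv2.imwrite("pics/w1o.png",cv2.resize(im[0:260,200:480],None,fx=2.3,fy=2.3,interpolation=cv2.INTER_NEAREST))
E
```

```text
[ 0.1556  0.9878  0.5295 -0.0705] 81.05
[ 0.1525  0.9883  0.6949 -0.1008] 81.23
[ 0.9905 -0.1376  0.6029 -0.1394] -7.91
width 0.16805553
center [ 0.6118 -0.0882] yaw -7.907289
[[433.2, 140.0], [368.5, 141.0], [303.9, 142.0], [291.9, 140.7], [280.3, 136.5], [269.9, 129.6], [261.2, 120.4], [254.7, 109.1], [237.0, 68.3], [218.1, 24.5]]
```

View pics/w1o.png

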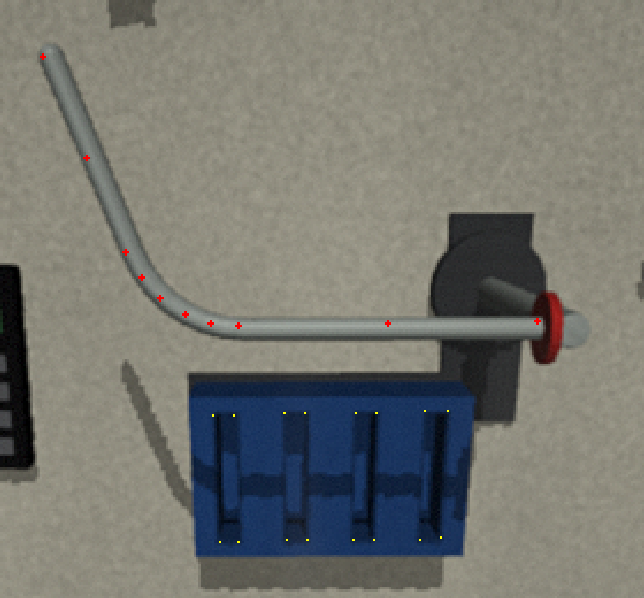

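The projected rail points sit about 2 px off and the yaw is too small by about 1°. The rod's midline and the block's side edges should refine it.

```bash
cat >> h.py <<'E'
from scipy.optimize import least_squares
from scipy.ndimage import map_coordinates,gaussian_filter
def TR(c,yaw):
    T=np.eye(4);T[:3,:3]=R.from_euler("z",yaw).as_matrix();T[:2,3]=c;return T
def midline(f,T,A,B,z,n=25,half=9,wid=None):
    """midpoints of a rod between rack points A,B (2D) at height z: strongest opposite gradients across it"""
    g=gaussian_filter(cv2.cvtColor(f["color"],cv2.COLOR_RGB2GRAY).astype(float),.7);out=[]
    pa,pb=[proj(f,(T@[*p,z,1])[:3])[0] for p in(A,B)];d=(pb-pa)/np.linalg.norm(pb-pa);nn=np.array([-d[1],d[0]])
    w=np.linalg.norm(proj(f,(T@[A[0],A[1],z,1])[:3]+[0,0,0])-proj(f,(T@[A[0]+.0071,A[1]+.0071,z,1])[:3]))
    t=np.arange(-half,half+.01,.25)
    for s in np.linspace(0,1,n):
        q=pa+(pb-pa)*s+t[:,None]*nn;pr=map_coordinates(g,[q[:,1],q[:,0]],order=1,mode="nearest");gr=np.gradient(pr)
        best=max(((gr[i]-gr[j])*sg,(t[i]+t[j])/2) for sg in(1,-1) for i in range(len(t)) for j in range(len(t)) if abs((t[j]-t[i])-w)<1.5)
        out.append(pa+(pb-pa)*s+best[1]*nn)
    return np.array(out)
E
python3 - <<'E'
from h import *
f=dict(np.load("pics/w1.npz"));o=rackpose(f)
T=TR([.613,-.088],np.radians(-8.8))
m1=midline(f,T,[.07,.11],[-.035,.11],.15);m2=midline(f,T,[-.097,.157],[-.115,.206],.15)
P1=cast(f,m1,.15);P2=cast(f,m2,.15)
d=np.radians(110);n2=np.array([-np.sin(d),np.cos(d)]);p2=np.array([-.1193,.218])
ends=[cast(f,[[0,0]],.044)]*0
def res(x,which):
    iT=np.linalg.inv(TR(x[:2],x[2]));g=lambda P:(np.c_[P[:,:2],np.zeros(len(P)),np.ones(len(P))]@iT.T)[:,:2]
    r=[]
    if "r" in which: r+=[g(P1)[:,1]-.11,(g(P2)-p2)@n2]
    if "b" in which:
        for v,k,val in((o[0],0,-.084),(o[1],0,.084),(o[2],1,-.052)):
            q=np.array([[v[2]+v[0]*s,v[3]+v[1]*s] for s in np.linspace(-.03,.03,15)]);r.append(g(q)[:,k]-val)
    return np.concatenate(r)
for w in("r","b","rb"):
    s=least_squares(res,[.613,-.088,-.15],args=(w,),loss="soft_l1",f_scale=.002);print(w,(s.x[:2]*1e3).round(1),np.degrees(s.x[2]).round(2),"rms mm",(1e3*np.sqrt((s.fun**2).mean())).round(2))
# tip
print("tip",cast(f,[[222,21]],.15).round(4))
h=cv2.cvtColor(f["color"],cv2.COLOR_RGB2GRAY);print(h[225,284:404].tolist())
E
```

```text
r [612.  -88.9] -8.67 rms mm 0.42
b [611.8 -88.2] -8.55 rms mm 0.15
rb [611.7 -88.6] -8.71 rms mm 0.39
tip [[0.5278 0.1465 0.15  ]]
[73, 44, 50, 53, 49, 50, 49, 48, 51, 44, 32, 20, 16, 22, 24, 22, 21, 23, 19, 27, 43, 49, 51, 54, 51, 49, 53, 50, 51, 49, 50, 49, 51, 49, 50, 50, 51, 51, 44, 34, 30, 24, 28, 26, 31, 28, 28, 30, 27, 40, 45, 53, 56, 51, 48, 54, 48, 51, 51, 48, 52, 47, 49, 49, 50, 48, 53, 45, 38, 26, 19, 19, 19, 20, 21, 13, 11, 14, 29, 44, 52, 49, 47, 48, 47, 47, 47, 47, 48, 46, 49, 49, 47, 48, 50, 46, 47, 43, 18, 15, 19, 22, 17, 9, 11, 6, 14, 28, 41, 46, 50, 50, 45, 44, 35, 31, 25, 48, 118, 150]
```

Call:
{"fn": "send_rows", "kwargs": {"translation": [[-17,-37,-6],[-34,-75,-12],[-50,-112,-18],[-67,-150,-25],[-84,-187,-31],[-101,-225,-37],[-118,-262,-43],[-135,-300,-50]], "dr": [[0,0,0],[0,0,0],[0,0,0],[0,0,0],[0,0,0],[0,0,0],[0,0,0],[0,0,0]]}}

```text
time_s: 3.63
eef_pos: [0.4635, -0.3006, 0.3017]
tcp_rot: [0.001, 0.759, 0.651, 0.0]
force: [1.2, -1.2, -0.1]
opening: 0.998
grasp_force: 0.0
```

Call:
{"fn": "send_rows", "kwargs": {"translation": [[0,0,0],[0,0,0],[0,0,0],[0,0,0],[0,0,0],[0,0,0],[0,0,0],[0,0,0]], "dr": [[0,0,0],[0,0,0],[0,0,0],[0,0,0],[0,0,0],[0,0,0],[0,0,0],[0,0,0]], "hand": -0.3}}

```text
time_s: 4.3
eef_pos: [0.4652, -0.2982, 0.3015]
tcp_rot: [0.0, 0.759, 0.652, 0.0]
force: [0.6, -0.1, 0.6]
opening: 0.349
grasp_force: 0.0
```

Run:
```python
from h import *
f=wrist("w2");print(f["tcp"].round(3).tolist(),env.read_state()["opening"])
```

```text
[[0.151, 0.989, 0.0, 0.465], [0.989, -0.151, -0.0, -0.298], [-0.0, 0.0, -1.0, 0.302], [0.0, 0.0, 0.0, 1.0]] 0.35019222372198217
```

View pics/w2.png

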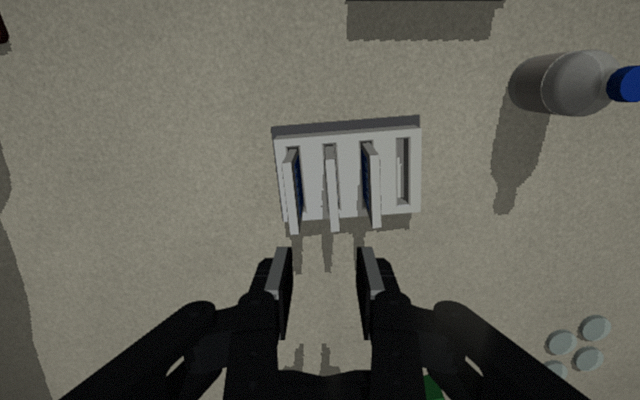

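The stand runs from about (275,130) to (420,215). Cassettes stand in slots near columns 292, 332 and 371, and the slot near 402 is empty. I'll enlarge it to find the top faces.

Run:
```python
from h import *
f=dict(np.load("pics/w2.npz"));im=f["color"][:,:,::-1]
c=im[110:245,262:432];cv2.imwrite("pics/w2c.png",cv2.resize(c,None,fx=4.4,fy=4.4,interpolation=cv2.INTER_NEAREST))
g=cv2.cvtColor(im,cv2.COLOR_BGR2GRAY)
for r in(170,200,220): print(r,g[r,270:425].tolist())
```

```text
170 [126, 129, 128, 127, 126, 96, 74, 123, 157, 153, 152, 134, 128, 150, 150, 156, 154, 154, 151, 155, 157, 126, 59, 40, 43, 43, 30, 18, 7, 8, 53, 97, 131, 151, 150, 153, 153, 151, 153, 154, 149, 150, 153, 150, 150, 151, 152, 152, 152, 154, 152, 151, 152, 130, 82, 87, 128, 149, 149, 153, 151, 151, 153, 152, 150, 120, 85, 90, 128, 150, 150, 152, 152, 153, 153, 153, 148, 153, 151, 153, 148, 153, 148, 153, 152, 150, 151, 153, 152, 128, 83, 52, 13, 9, 4, 10, 20, 32, 34, 35, 103, 155, 152, 153, 153, 152, 151, 153, 152, 130, 129, 153, 151, 151, 150, 151, 151, 149, 153, 148, 150, 152, 150, 151, 151, 143, 129, 137, 153, 151, 132, 100, 102, 80, 46, 44, 39, 45, 79, 113, 131, 150, 149, 147, 150, 150, 148, 147, 150, 150, 146, 132, 127, 124, 125]
200 [130, 125, 125, 128, 128, 133, 130, 131, 130, 95, 82, 133, 154, 155, 150, 142, 140, 153, 151, 154, 150, 153, 155, 154, 149, 103, 48, 43, 44, 31, 11, 12, 12, 47, 95, 130, 151, 155, 150, 155, 154, 152, 153, 153, 154, 150, 151, 152, 153, 153, 153, 144, 119, 102, 107, 100, 88, 67, 111, 153, 153, 151, 153, 149, 149, 153, 149, 121, 77, 95, 127, 148, 154, 1
[... 385 characters left out ...]
129]
220 [129, 132, 131, 128, 131, 135, 133, 131, 125, 133, 131, 130, 103, 117, 153, 155, 156, 128, 123, 150, 157, 152, 156, 150, 152, 155, 151, 108, 39, 36, 43, 74, 108, 129, 124, 119, 118, 111, 109, 105, 103, 97, 98, 103, 98, 89, 89, 85, 80, 82, 80, 79, 80, 78, 77, 77, 82, 85, 79, 93, 126, 151, 150, 150, 152, 149, 152, 151, 131, 88, 75, 79, 77, 81, 82, 84, 82, 80, 81, 80, 80, 78, 83, 79, 80, 83, 82, 83, 80, 79, 79, 82, 79, 78, 76, 76, 82, 80, 86, 72, 47, 40, 114, 158, 152, 153, 150, 154, 154, 151, 140, 99, 81, 80, 80, 80, 80, 86, 88, 87, 81, 83, 79, 84, 82, 79, 83, 84, 79, 82, 81, 80, 80, 87, 81, 83, 81, 84, 83, 97, 119, 128, 127, 129, 127, 129, 124, 125, 126, 126, 125, 126, 126, 125, 124]
```

View pics/w2c.png

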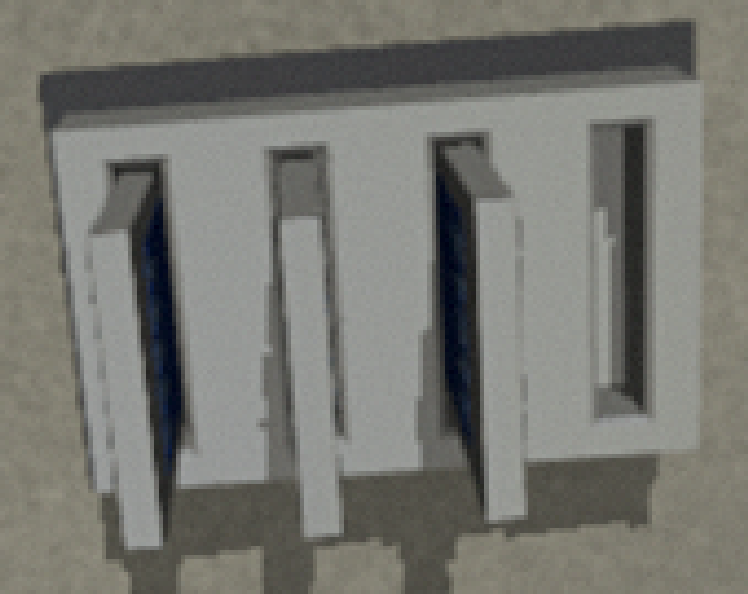

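Run:
```python
from h import *
f=dict(np.load("pics/w2.npz"))
for n,a,b in(("L",(111.5,233),(143,548)),("M",(300.5,217),(323,536)),("R",(495,199),(506,520))):
    P=cast(f,np.array([a,b])/4.4+[262-.1,110-.1],.108)[:,:2];d=P[0]-P[1]
    print(n,(P.mean(0)*1e3).round(1),"len",(np.linalg.norm(d)*1e3).round(1),"yaw of y",np.degrees(np.arctan2(d[1],d[0])).round(2))
q=np.array([[57,130],[703,82],[698,450],[98,492]])/4.4+[261.9,109.9]
P=cast(f,q,.038);print((P[:,:2]*1e3).round(1).tolist(),(P[:,:2].mean(0)*1e3).round(1))
```

```text
L [ 425.2 -327.1] len 78.8 yaw of y 84.99
M [ 468.7 -330.3] len 79.4 yaw of y 85.63
R [ 513.1 -332.8] len 79.3 yaw of y 85.93
[[409.3, -272.4], [582.4, -285.8], [574.5, -391.0], [400.5, -377.8]] [ 491.6 -331.7]
```

Call:
{"fn": "send_rows", "kwargs": {"translation": [[8,-6,-25],[16,-12,-50],[24,-18,-75],[32,-24,-100],[40,-30,-125],[48,-35,-150],[48,-35,-150],[48,-35,-150]], "dr": [[0,0,1],[0,0,2],[0,0,3],[0,0,4.2],[0,0,4.2],[0,0,4.2],[0,0,4.2],[0,0,4.2]]}}

```text
time_s: 5.02
eef_pos: [0.5123, -0.3332, 0.1503]
tcp_rot: [-0.002, 0.734, 0.679, -0.0]
force: [0.7, 0.0, 0.3]
opening: 0.353
grasp_force: 0.0
```

Call:
{"fn": "send_rows", "kwargs": {"translation": [[0,0,-20],[0,0,-40],[0,0,-60],[0,0,-75],[0,0,-88],[0,0,-88],[0,0,-88],[0,0,-88]], "dr": [[0,0,0],[0,0,0],[0,0,0],[0,0,0],[0,0,0],[0,0,0],[0,0,0],[0,0,0]]}}

```text
time_s: 5.68
eef_pos: [0.5136, -0.3341, 0.0649]
tcp_rot: [0.001, 0.735, 0.679, 0.0]
force: [-0.6, 0.1, 0.2]
opening: 0.349
grasp_force: 0.0
```

Call:
{"fn": "send_rows", "kwargs": {"translation": [[0,0,0],[0,0,0],[0,0,0],[0,0,0],[0,0,0],[0,0,0],[0,0,0],[0,0,0]], "dr": [[0,0,0],[0,0,0],[0,0,0],[0,0,0],[0,0,0],[0,0,0],[0,0,0],[0,0,0]], "hand": -1, "grip_force": 30}}

```text
time_s: 6.35
eef_pos: [0.5133, -0.334, 0.0642]
tcp_rot: [0.001, 0.735, 0.679, 0.0]
force: [-0.9, 1.1, 6.0]
opening: 0.115
grasp_force: 32.6
```

Call:
{"fn": "send_rows", "kwargs": {"translation": [[0,0,10],[0,0,25],[0,0,45],[0,0,70],[0,0,95],[0,0,120],[0,0,130],[0,0,130]], "dr": [[0,0,0],[0,0,0],[0,0,0],[0,0,0],[0,0,0],[0,0,0],[0,0,0],[0,0,0]]}}

```text
time_s: 7.02
eef_pos: [0.5141, -0.3343, 0.1963]
tcp_rot: [0.002, 0.735, 0.679, 0.001]
force: [0.0, -0.5, -1.7]
opening: 0.112
grasp_force: 31.5
```

Call:
{"fn": "send_rows", "kwargs": {"translation": [[23,34,0],[46,67,0],[69,101,0],[92,134,0],[115,168,0],[138,201,0],[161,235,0],[161,235,0]], "dr": [[0,0,-1],[0,0,-2],[0,0,-3],[0,0,-4.1],[0,0,-4.1],[0,0,-4.1],[0,0,-4.1],[0,0,-4.1]]}}

```text
time_s: 7.68
eef_pos: [0.6761, -0.0873, 0.1908]
tcp_rot: [-0.003, 0.755, 0.656, 0.002]
force: [-0.7, 3.0, -1.9]
opening: 0.113
grasp_force: 31.4
```

Call:
{"fn": "send_rows", "kwargs": {"translation": [[0,0,0],[0,0,-20],[0,0,-40],[0,0,-60],[0,0,-75],[0,0,-80],[0,0,-80],[0,0,-80]], "dr": [[0,0,0],[0,0,0],[0,0,0],[0,0,0],[0,0,0],[0,0,0],[0,0,0],[0,0,0]]}}

```text
time_s: 8.35
eef_pos: [0.6736, -0.0995, 0.1133]
tcp_rot: [-0.0, 0.759, 0.652, -0.0]
force: [-0.3, 0.2, -0.4]
opening: 0.11
grasp_force: 31.4
```

Run:
```python
from h import *
f=wrist("w3");print((f["tcp"][:3,3]*1e3).round(1),np.degrees(np.arctan2(f["tcp"][1,0],f["tcp"][0,0])))
T=TR([.6118,-.0885],np.radians(-8.65))
im=f["color"][:,:,::-1].copy()
c=[proj(f,(T@[.063+a*.00625,b*.04125,.044,1])[:3])[0] for a,b in((-1,1),(1,1),(1,-1),(-1,-1))]
print(np.round(c,1).tolist())
cv2.polylines(im,[np.int32(np.round(c))],True,(0,255,255),1)
x,y=np.int32(np.mean(c[:2],0));cv2.imwrite("pics/w3c.png",cv2.resize(im[max(0,y-60):y+140,x-100:x+100],None,fx=3,fy=3,interpolation=cv2.INTER_NEAREST))
```

```text
[673.6 -99.5 113.3] 81.3115979075259
[[315.8, 147.2], [335.9, 147.2], [334.7, 264.8], [316.8, 264.8]]
```

View pics/w3c.png

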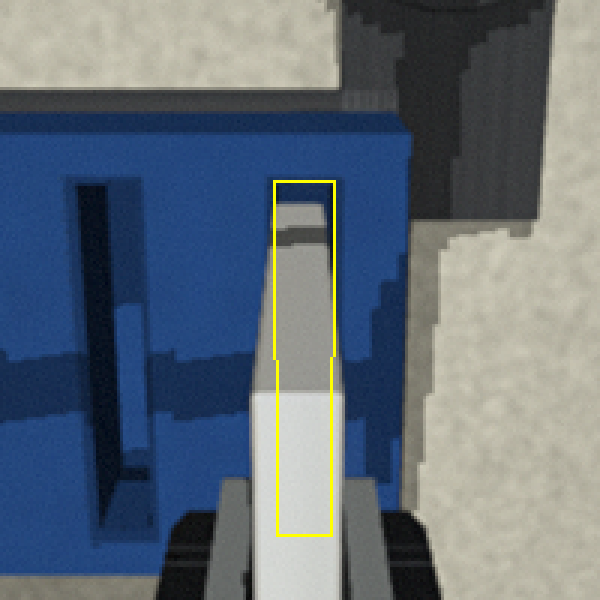

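The bottom edge of the cassette (crop 274–325, row 205) sits about 1.1 mm to the -x side of the slot's centre (crop 305). I'll work out the y offset too.

Run:
```python
from h import *
f=dict(np.load("pics/w3.npz"));iT=np.linalg.inv(TR([.6118,-.0885],np.radians(-8.65)))
x0,y0=np.int32([325.85,147.2])-[100,60]
for n,q,z in(("cass bottom",(299.5,205),.0571),("cass top",(297.5,392),.1571),("slot outer top",(305.5,179),.044),("slot outer top edges",(268,179),.044),("",(344,179),.044)):
    P=cast(f,[np.array(q)/3+[x0-.2,y0-.2]],z)[0];print(n,((iT@[*P,1])[:3]*1e3).round(1))
print(((iT@[*f["tcp"][:3,3],1])[:3]*1e3).round(1))
```

```text
cass bottom [62.2 39.  57.1]
cass top [ 61.9  39.9 157.1]
slot outer top [63.5 41.7 44. ]
slot outer top edges [55.7 41.7 44. ]
 [71.4 41.7 44. ]
[ 62.8  -1.6 113.3]
```

Call:
{"fn": "send_rows", "kwargs": {"translation": [[1.3,-0.7,0],[1.3,-0.7,-5],[1.3,-0.7,-10],[1.3,-0.7,-14],[1.3,-0.7,-18],[1.3,-0.7,-22],[1.3,-0.7,-25],[1.3,-0.7,-25]], "dr": [[0,0,0],[0,0,0],[0,0,0],[0,0,0],[0,0,0],[0,0,0],[0,0,0],[0,0,0]]}}

```text
time_s: 9.07
eef_pos: [0.6747, -0.0994, 0.0874]
tcp_rot: [-0.001, 0.758, 0.652, -0.0]
force: [0.5, -0.5, -0.8]
opening: 0.114
grasp_force: 31.5
```

Call:
{"fn": "send_rows", "kwargs": {"translation": [[0,0,-5],[0,0,-10],[0,0,-14],[0,0,-18],[0,0,-21],[0,0,-23],[0,0,-23],[0,0,-23]], "dr": [[0,0,0],[0,0,0],[0,0,0],[0,0,0],[0,0,0],[0,0,0],[0,0,0],[0,0,0]]}}

```text
time_s: 9.73
eef_pos: [0.6752, -0.0994, 0.0654]
tcp_rot: [-0.0, 0.758, 0.652, -0.0]
force: [-0.4, 0.1, -0.7]
opening: 0.112
grasp_force: 31.5
```

Call:
{"fn": "send_rows", "kwargs": {"translation": [[0,0,0],[0,0,0],[0,0,0],[0,0,0],[0,0,10],[0,0,35],[0,0,70],[0,0,100]], "dr": [[0,0,0],[0,0,0],[0,0,0],[0,0,0],[0,0,0],[0,0,0],[0,0,0],[0,0,0]], "hand": -0.3}}

```text
time_s: 10.4
eef_pos: [0.6751, -0.0993, 0.1677]
tcp_rot: [-0.0, 0.758, 0.652, 0.0]
force: [-0.2, -0.7, 0.0]
opening: 0.351
grasp_force: 0.0
```

Call:
{"fn": "send_rows", "kwargs": {"translation": [[-26,-29,5],[-52,-58,5],[-78,-87,5],[-104,-116,5],[-130,-145,5],[-156,-174,5],[-181,-203,5],[-206,-232,5]], "dr": [[0,0,1],[0,0,2],[0,0,3],[0,0,4.2],[0,0,4.2],[0,0,4.2],[0,0,4.2],[0,0,4.2]]}}

```text
time_s: 11.07
eef_pos: [0.468, -0.3327, 0.1716]
tcp_rot: [0.001, 0.734, 0.679, 0.0]
force: [0.8, -0.7, -0.6]
opening: 0.349
grasp_force: 0.0
```

Call:
{"fn": "send_rows", "kwargs": {"translation": [[0,0,0],[0,0,0],[0,0,0],[0,0,-10],[0,0,-20],[0,0,-25],[0,0,-25],[0,0,-25]], "dr": [[0,0,0],[0,0,0],[0,0,0],[0,0,0],[0,0,0],[0,0,0],[0,0,0],[0,0,0]]}}

```text
time_s: 11.73
eef_pos: [0.4692, -0.3307, 0.1446]
tcp_rot: [-0.001, 0.734, 0.68, -0.0]
force: [-0.6, -0.0, 0.3]
opening: 0.348
grasp_force: 0.0
```

Call:
{"fn": "send_rows", "kwargs": {"translation": [[0,0,-20],[0,0,-40],[0,0,-60],[0,0,-75],[0,0,-80],[0,0,-80],[0,0,-80],[0,0,-80]], "dr": [[0,0,0],[0,0,0],[0,0,0],[0,0,0],[0,0,0],[0,0,0],[0,0,0],[0,0,0]]}}

```text
time_s: 12.4
eef_pos: [0.4697, -0.3316, 0.0661]
tcp_rot: [0.0, 0.734, 0.679, 0.0]
force: [-0.8, -0.3, 0.7]
opening: 0.349
grasp_force: 0.0
```

Call:
{"fn": "send_rows", "kwargs": {"translation": [[0,0,0],[0,0,0],[0,0,0],[0,0,0],[0,0,0],[0,0,0],[0,0,0],[0,0,0]], "dr": [[0,0,0],[0,0,0],[0,0,0],[0,0,0],[0,0,0],[0,0,0],[0,0,0],[0,0,0]], "hand": -1, "grip_force": 30}}

```text
time_s: 13.07
eef_pos: [0.4695, -0.3317, 0.0659]
tcp_rot: [0.0, 0.734, 0.679, 0.0]
force: [-1.2, 0.6, 6.3]
opening: 0.109
grasp_force: 32.5
```

Call:
{"fn": "send_rows", "kwargs": {"translation": [[0,0,10],[0,0,25],[0,0,45],[0,0,70],[0,0,95],[0,0,120],[0,0,130],[0,0,130]], "dr": [[0,0,0],[0,0,0],[0,0,0],[0,0,0],[0,0,0],[0,0,0],[0,0,0],[0,0,0]]}}

```text
time_s: 13.73
eef_pos: [0.4704, -0.332, 0.1981]
tcp_rot: [0.002, 0.734, 0.679, 0.0]
force: [0.9, 0.1, -1.2]
opening: 0.112
grasp_force: 31.5
```

Call:
{"fn": "send_rows", "kwargs": {"translation": [[23,34,0],[47,68,0],[70,102,0],[94,136,0],[117,170,0],[140,204,0],[164.5,238,0],[164.5,238,0]], "dr": [[0,0,-1],[0,0,-2],[0,0,-3],[0,0,-4.2],[0,0,-4.2],[0,0,-4.2],[0,0,-4.2],[0,0,-4.2]]}}

```text
time_s: 14.4
eef_pos: [0.6361, -0.0827, 0.1931]
tcp_rot: [-0.003, 0.755, 0.656, 0.002]
force: [-1.0, 2.8, -0.6]
opening: 0.113
grasp_force: 31.5
```

Call:
{"fn": "send_rows", "kwargs": {"translation": [[0,0,0],[0,0,-20],[0,0,-40],[0,0,-60],[0,0,-75],[0,0,-80],[0,0,-80],[0,0,-80]], "dr": [[0,0,0],[0,0,0],[0,0,0],[0,0,0],[0,0,0],[0,0,0],[0,0,0],[0,0,0]]}}

```text
time_s: 15.07
eef_pos: [0.6334, -0.0943, 0.1153]
tcp_rot: [-0.0, 0.759, 0.651, -0.0]
force: [0.6, 0.4, -0.1]
opening: 0.112
grasp_force: 31.5
```

Call:
{"fn": "send_rows", "kwargs": {"translation": [[0,0,0],[0,0,-3],[0,0,-6],[0,0,-9],[0,0,-12],[0,0,-15],[0,0,-18],[0,0,-18]], "dr": [[0,0,0],[0,0,0],[0,0,0],[0,0,0],[0,0,0],[0,0,0],[0,0,0],[0,0,0]]}}

```text
time_s: 15.73
eef_pos: [0.6333, -0.0934, 0.0965]
tcp_rot: [-0.0, 0.758, 0.652, -0.0]
force: [-0.3, 0.5, -0.6]
opening: 0.11
grasp_force: 31.5
```

Call:
{"fn": "send_rows", "kwargs": {"translation": [[0,0,-5],[0,0,-10],[0,0,-15],[0,0,-20],[0,0,-25],[0,0,-29],[0,0,-29],[0,0,-29]], "dr": [[0,0,0],[0,0,0],[0,0,0],[0,0,0],[0,0,0],[0,0,0],[0,0,0],[0,0,0]]}}

```text
time_s: 16.4
eef_pos: [0.6336, -0.0934, 0.0681]
tcp_rot: [-0.0, 0.758, 0.652, -0.0]
force: [0.4, 0.4, -1.1]
opening: 0.111
grasp_force: 31.5
```

Call:
{"fn": "send_rows", "kwargs": {"translation": [[0,0,0],[0,0,0],[0,0,0],[0,0,0],[0,0,10],[0,0,35],[0,0,70],[0,0,100]], "dr": [[0,0,0],[0,0,0],[0,0,0],[0,0,0],[0,0,0],[0,0,0],[0,0,0],[0,0,0]], "hand": -0.3}}

```text
time_s: 17.07
eef_pos: [0.6336, -0.0932, 0.1707]
tcp_rot: [-0.0, 0.758, 0.652, 0.0]
force: [1.2, -0.5, 1.8]
opening: 0.348
grasp_force: 0.0
```

Call:
{"fn": "send_rows", "kwargs": {"translation": [[-26,-29,5],[-52,-59,5],[-78,-88,5],[-104,-118,5],[-130,-147,5],[-156,-177,5],[-182,-206,5],[-207.5,-235,5]], "dr": [[0,0,1],[0,0,2],[0,0,3],[0,0,4.2],[0,0,4.2],[0,0,4.2],[0,0,4.2],[0,0,4.2]]}}

```text
time_s: 17.73
eef_pos: [0.4249, -0.3297, 0.1746]
tcp_rot: [0.001, 0.734, 0.679, 0.0]
force: [1.6, -0.6, -1.0]
opening: 0.347
grasp_force: 0.0
```

Call:
{"fn": "send_rows", "kwargs": {"translation": [[0,0,0],[0,0,0],[0,0,0],[0,0,-10],[0,0,-20],[0,0,-25],[0,0,-25],[0,0,-25]], "dr": [[0,0,0],[0,0,0],[0,0,0],[0,0,0],[0,0,0],[0,0,0],[0,0,0],[0,0,0]]}}

```text
time_s: 18.4
eef_pos: [0.4262, -0.3277, 0.1476]
tcp_rot: [-0.001, 0.734, 0.68, -0.0]
force: [-0.3, 0.5, -0.1]
opening: 0.349
grasp_force: 0.0
```

Call:
{"fn": "send_rows", "kwargs": {"translation": [[0,0,-20],[0,0,-40],[0,0,-60],[0,0,-75],[0,0,-82],[0,0,-82],[0,0,-82],[0,0,-82]], "dr": [[0,0,0],[0,0,0],[0,0,0],[0,0,0],[0,0,0],[0,0,0],[0,0,0],[0,0,0]]}}

```text
time_s: 19.07
eef_pos: [0.427, -0.3289, 0.0676]
tcp_rot: [0.001, 0.734, 0.679, 0.0]
force: [0.5, 0.8, 0.1]
opening: 0.35
grasp_force: 0.0
```

Call:
{"fn": "send_rows", "kwargs": {"translation": [[0,0,0],[0,0,0],[0,0,0],[0,0,0],[0,0,0],[0,0,0],[0,0,0],[0,0,0]], "dr": [[0,0,0],[0,0,0],[0,0,0],[0,0,0],[0,0,0],[0,0,0],[0,0,0],[0,0,0]], "hand": -1, "grip_force": 30}}

```text
time_s: 19.73
eef_pos: [0.4268, -0.3289, 0.0674]
tcp_rot: [0.001, 0.734, 0.679, 0.0]
force: [-0.5, -0.1, 5.6]
opening: 0.112
grasp_force: 35.2
```

Call:
{"fn": "send_rows", "kwargs": {"translation": [[0,0,10],[0,0,25],[0,0,45],[0,0,70],[0,0,95],[0,0,120],[0,0,130],[0,0,130]], "dr": [[0,0,0],[0,0,0],[0,0,0],[0,0,0],[0,0,0],[0,0,0],[0,0,0],[0,0,0]]}}

```text
time_s: 20.4
eef_pos: [0.4274, -0.3291, 0.1993]
tcp_rot: [0.002, 0.734, 0.679, 0.0]
force: [0.6, 0.0, -2.0]
opening: 0.109
grasp_force: 34.3
```

Call:
{"fn": "send_rows", "kwargs": {"translation": [[23,34,0],[47,68,0],[70,103,0],[94,137,0],[118,171,0],[142,206,0],[165.6,241.5,0],[165.6,241.5,0]], "dr": [[0,0,-1],[0,0,-2],[0,0,-3],[0,0,-4.2],[0,0,-4.2],[0,0,-4.2],[0,0,-4.2],[0,0,-4.2]]}}

```text
time_s: 21.07
eef_pos: [0.5941, -0.077, 0.1947]
tcp_rot: [-0.002, 0.755, 0.656, 0.002]
force: [-1.0, 0.6, -1.6]
opening: 0.111
grasp_force: 34.2
```

Call:
{"fn": "send_rows", "kwargs": {"translation": [[0,0,0],[0,0,-20],[0,0,-40],[0,0,-60],[0,0,-75],[0,0,-80],[0,0,-80],[0,0,-80]], "dr": [[0,0,0],[0,0,0],[0,0,0],[0,0,0],[0,0,0],[0,0,0],[0,0,0],[0,0,0]]}}

```text
time_s: 21.73
eef_pos: [0.5916, -0.0876, 0.1164]
tcp_rot: [-0.0, 0.759, 0.652, -0.0]
force: [0.8, -0.0, -0.8]
opening: 0.116
grasp_force: 34.2
```

Call:
{"fn": "send_rows", "kwargs": {"translation": [[0,0,0],[0,0,-3],[0,0,-6],[0,0,-9],[0,0,-12],[0,0,-15],[0,0,-18],[0,0,-18]], "dr": [[0,0,0],[0,0,0],[0,0,0],[0,0,0],[0,0,0],[0,0,0],[0,0,0],[0,0,0]]}}

```text
time_s: 22.4
eef_pos: [0.5914, -0.0869, 0.0976]
tcp_rot: [-0.0, 0.758, 0.652, -0.0]
force: [-0.1, 0.5, -1.1]
opening: 0.109
grasp_force: 34.2
```

Call:
{"fn": "send_rows", "kwargs": {"translation": [[0,0,-5],[0,0,-10],[0,0,-15],[0,0,-20],[0,0,-25],[0,0,-29],[0,0,-29],[0,0,-29]], "dr": [[0,0,0],[0,0,0],[0,0,0],[0,0,0],[0,0,0],[0,0,0],[0,0,0],[0,0,0]]}}

```text
time_s: 23.07
eef_pos: [0.5917, -0.0869, 0.0691]
tcp_rot: [-0.0, 0.758, 0.652, -0.0]
force: [-0.4, -0.2, -0.7]
opening: 0.109
grasp_force: 34.2
```

Call:
{"fn": "send_rows", "kwargs": {"translation": [[0,0,0],[0,0,0],[0,0,0],[0,0,0],[0,0,10],[0,0,40],[0,0,80],[0,0,120]], "dr": [[0,0,0],[0,0,0],[0,0,0],[0,0,0],[0,0,0],[0,0,0],[0,0,0],[0,0,0]], "hand": -0.3}}

```text
time_s: 23.73
eef_pos: [0.5911, -0.0867, 0.191]
tcp_rot: [-0.001, 0.758, 0.652, -0.0]
force: [1.0, -0.8, -0.2]
opening: 0.349
grasp_force: 0.0
```

Call:
{"fn": "send_rows", "kwargs": {"translation": [[0,0,40],[-5,15,75],[-15,40,100],[-25,75,120],[-35,115,135],[-45,155,140],[-53,195,140],[-60,235,140]], "dr": [[0,0,0],[0,0,0],[0,0,0],[0,0,0],[0,0,0],[0,0,0],[0,0,0],[0,0,0]]}}

```text
time_s: 24.4
eef_pos: [0.531, 0.1499, 0.3314]
tcp_rot: [0.001, 0.758, 0.652, 0.001]
force: [0.9, 0.6, -0.5]
opening: 0.35
grasp_force: 0.0
```

Call:
{"fn": "send_rows", "kwargs": {"translation": [[-5,35,0],[-10,70,0],[-15,105,0],[-20,140,0],[-25,175,0],[-30,210,0],[-30,210,0],[-30,210,0]], "dr": [[0,0,0],[0,0,0],[0,0,0],[0,0,0],[0,0,0],[0,0,0],[0,0,0],[0,0,0]]}}

```text
time_s: 25.07
eef_pos: [0.5001, 0.3606, 0.33]
tcp_rot: [-0.001, 0.757, 0.654, 0.0]
force: [1.0, -0.1, -0.2]
opening: 0.347
grasp_force: 0.0
```

Run:
```python
from h import *
f=wrist("w4");print((f["tcp"][:3,3]*1e3).round(1))
im=f["color"][:,:,::-1].copy()
s=env.grab_frame("scene")["color"][90:270,160:460,::-1]
o=np.zeros((400+240,640,3),np.uint8)
cv2.imwrite("pics/w4b.png",np.vstack([cv2.resize(im,(560,350),interpolation=cv2.INTER_AREA),cv2.resize(s,(560,250))[:, :]]))
```

```text
[500.1 360.6 330. ]
```

View pics/w4b.png

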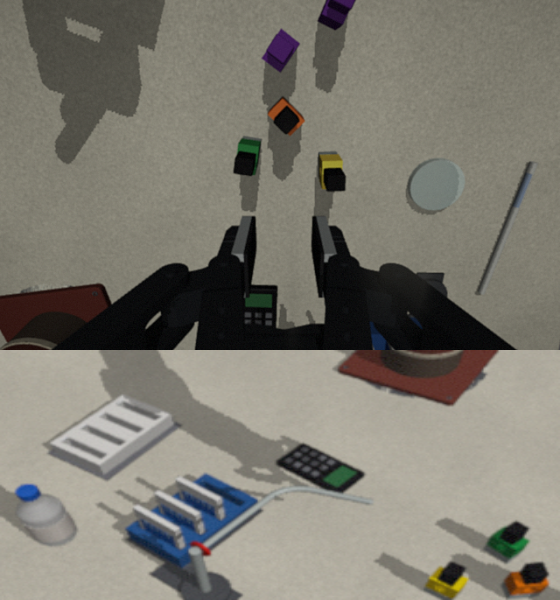

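The cassettes stand home in slots 1–3. In the upper picture the markers are green (248,156), orange (286,117) and yellow (331,172). Purple look-alikes are at (281,50) and (337,10), and they aren't meant because of their colour. I'll enlarge it to confirm and get the yaw of each marker.

Run:
```python
from h import *
f=dict(np.load("pics/w4.npz"));im=f["color"][:,:,::-1]
cv2.imwrite("pics/w4c.png",cv2.resize(im[100:225,260:405],None,fx=4.8,fy=4.8,interpolation=cv2.INTER_CUBIC))
```

```text
(no output)
```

View pics/w4c.png

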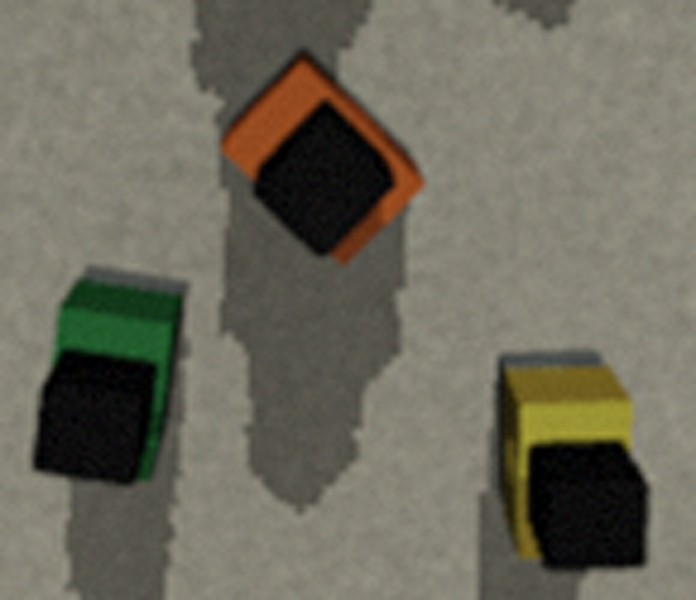

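Confirmed in the crop: orange (323,180), green (100,400) and yellow (580,500) are real markers, each with a steel foot, coloured block and black tab. The long sides of the green and yellow blocks run along the image vertical, and orange is at about 45°.

Run:
```python
from h import *
f=dict(np.load("pics/w4.npz"))
F=lambda q:np.array(q)/4.8+[260-.4,100-.4]
def yaw(v): return np.degrees(np.arctan2(v[1],v[0]))%180
for n,a,b in(("green",(38,468),(133,482)),("yellow",(535,567),(645,565))):
    A,B=cast(f,F([a,b]),.092)[:,:2];d=(B-A);L=np.linalg.norm(d);d/=L;p=np.array([-d[1],d[0]]);c=(A+B)/2+.012*p
    print(n,(c*1e3).round(1),"xyaw",yaw(d).round(1),"len",(L*1e3).round(1))
P=cast(f,F([(255,190),(392,181),(322,257)]),.092)[:,:2]
print("orange",((P[0]+P[1])/2*1e3).round(1),"xyaw",yaw(P[1]-P[2]).round(1),np.linalg.norm(P[1]-P[2]),"y perp",yaw(P[2]-P[0]).round(1))
# body edges for yaw at z=.056
for n,a,b in(("green far edge",(62,314),(177,326)),("yellow far",(520,403),(630,402)),("orange short",(222,145),(302,60)),("orange long",(302,60),(422,187))):
    A,B=cast(f,F([a,b]),.056)[:,:2];print(n,yaw(B-A).round(1),(1e3*np.linalg.norm(B-A)).round(1),(1e3*(A+B)/2).round(1))
T=TR([.612,-.0888],np.radians(-8.66))
for n,p in(("tip",(-.1193,.218)),("bend_in",(-.092,.1429)),("bend_out",(-.045,.11)),("x0",(0,.11)),("end",(.085,.11))): print(n,((T@[*p,0,1])[:2]*1e3).round(1))
```

```text
green [441.4 332.7] xyaw 162.8 len 23.4
yellow [559.4 291.3] xyaw 172.8 len 27.4
orange [505.6 382.8] xyaw 39.4 0.024007331199046602 y perp 126.4
green far edge 165.6 30.0 [447.6 350.5]
yellow far 172.2 29.1 [562.7 311.1]
orange short 37.6 29.0 [492.7 399.9]
orange long 125.8 43.6 [517.  391.1]
tip [526.9 144.7]
bend_in [542.6  66.3]
bend_out [584.1  26.7]
x0 [628.6  19.9]
end [712.6   7.1]
```

Call:
{"fn": "send_rows", "kwargs": {"translation": [[8,-9,-12],[15,-18,-25],[22,-27,-37],[30,-35,-50],[38,-44,-62],[45,-53,-75],[52,-62,-87],[59,-70,-100]], "dr": [[0,0,6],[0,0,12],[0,0,18],[0,0,24],[0,0,30],[0,0,36],[0,0,42],[0,0,48]], "hand": 0.05}}

```text
time_s: 25.83
eef_pos: [0.5622, 0.2852, 0.2294]
tcp_rot: [0.001, 0.427, 0.904, -0.0]
force: [0.9, -1.3, 0.2]
opening: 0.522
grasp_force: 0.0
```

Call:
{"fn": "send_rows", "kwargs": {"translation": [[0,0,-15],[0,0,-30],[0,0,-45],[0,0,-60],[0,0,-75],[0,0,-90],[0,0,-100],[0,0,-100]], "dr": [[0,0,6],[0,0,12],[0,0,18],[0,0,24],[0,0,30],[0,0,36],[0,0,43],[0,0,43]]}}

```text
time_s: 26.5
eef_pos: [0.5609, 0.2849, 0.1273]
tcp_rot: [-0.001, 0.065, 0.998, -0.001]
force: [-0.5, -0.4, -1.4]
opening: 0.523
grasp_force: 0.0
```

Run:
```python
from h import *
f=wrist("w5");T=f["tcp"];print((T[:3,3]*1e3).round(1),np.degrees(np.arctan2(T[1,0],T[0,0])).round(2),env.read_state()["opening"])
H,S,V=cv2.split(hsv(f));m=(H>=20)&(H<=34)&(S>110)&(V>60)
for a,c,l in blobs(m,200):
    r=cv2.minAreaRect(np.argwhere(l)[:,::-1].astype(np.float32));print(a,c.round(1),np.round(r[0],1),np.round(r[1],1),round(r[2],1))
cv2.imwrite("pics/w5s.png",cv2.resize(f["color"][:,:,::-1],(480,300),interpolation=cv2.INTER_AREA))
```

```text
[560.9 284.9 127.3] 172.52 0.5270435555920561
2078 [329.5 196.8] [330.2 203. ] [55.3 66.2] 88.9
```

View pics/w5s.png

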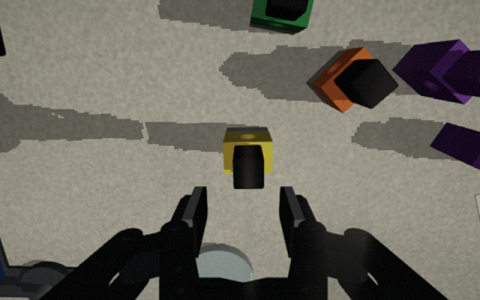

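Run:
```python
from h import *
f=dict(np.load("pics/w5.npz"));T=f["tcp"];iT=np.linalg.inv(T)
H,S,V=cv2.split(hsv(f));g=f["color"].max(2)
m=(g<45);m[:195]=0;m[262:]=0;m[:,:290]=0;m[:,372:]=0
l=max(blobs(m,100),key=lambda b:b[0])[2];ys,xs=np.nonzero(l);print(xs.min(),xs.max(),ys.min(),ys.max())
yb=ys.max();rr=[(xs[ys==r].min(),xs[ys==r].max()) for r in range(yb-25,yb-3,5)];print(rr)
A,B=cast(f,[(rr[-1][0],yb+.5),(rr[-1][1]+1,yb+.5)],.092)
for P in(A,B,(A+B)/2): print((P*1e3).round(1),((iT@[*P,1])[:3]*1e3).round(1))
# body far lower edge (foot) and top face
ys,xs=np.nonzero((H>=20)&(H<=34)&(S>110)&(V>60));print(ys.min(),ys.max(),[(xs[ys==r].min(),xs[ys==r].max()) for r in(175,190,215)])
```

```text
310 351 195 251
[(np.int64(311), np.int64(351)), (np.int64(311), np.int64(351)), (np.int64(311), np.int64(351)), (np.int64(312), np.int64(351)), (np.int64(312), np.int64(351))]
[570.3 276.4  92. ] [-10.5  -7.1  35.3]
[573.2 299.3  92. ] [-10.4  16.   35.2]
[571.8 287.9  92. ] [-10.5   4.5  35.3]
175 231 [(np.int64(348), np.int64(355)), (np.int64(297), np.int64(363)), (np.int64(298), np.int64(362))]
```

Call:
{"fn": "send_rows", "kwargs": {"translation": [[-1,3,-10],[-2,5,-25],[-2,5,-40],[-2,5,-55],[-2,5,-66],[-2,5,-66],[-2,5,-66],[-2,5,-66]], "dr": [[0,0,0],[0,0,0],[0,0,0],[0,0,0],[0,0,0],[0,0,0],[0,0,0],[0,0,0]]}}

```text
time_s: 27.22
eef_pos: [0.559, 0.2934, 0.0637]
tcp_rot: [0.0, 0.067, 0.998, 0.0]
force: [-0.2, -0.1, 0.4]
opening: 0.529
grasp_force: 0.0
```

Call:
{"fn": "send_rows", "kwargs": {"translation": [[0,0,0],[0,0,0],[0,0,0],[0,0,0],[0,0,0],[0,0,0],[0,0,0],[0,0,0]], "dr": [[0,0,0],[0,0,0],[0,0,0],[0,0,0],[0,0,0],[0,0,0],[0,0,0],[0,0,0]], "hand": -1, "grip_force": 40}}

```text
time_s: 27.88
eef_pos: [0.5592, 0.2931, 0.0641]
tcp_rot: [0.0, 0.067, 0.998, 0.0]
force: [-0.7, -1.5, 5.0]
opening: 0.27
grasp_force: 43.8
```

Call:
{"fn": "send_rows", "kwargs": {"translation": [[0,0,15],[0,0,30],[0,0,50],[0,0,70],[0,0,90],[0,0,105],[0,0,116],[0,0,116]], "dr": [[0,0,0],[0,0,0],[0,0,-5],[0,0,-10],[0,0,-16],[0,0,-22],[0,0,-28],[0,0,-34]]}}

```text
time_s: 28.55
eef_pos: [0.5596, 0.2944, 0.1838]
tcp_rot: [0.002, 0.358, 0.934, 0.002]
force: [0.3, 1.1, -2.1]
opening: 0.274
grasp_force: 42.8
```

Call:
{"fn": "send_rows", "kwargs": {"translation": [[-6,-14,0],[-12,-28,0],[-18,-42,0],[-24,-57,0],[-30,-72,0],[-36,-86,0],[-41,-100,0],[-41,-100,0]], "dr": [[0,0,-6],[0,0,-12],[0,0,-18],[0,0,-24],[0,0,-30],[0,0,-37],[0,0,-37],[0,0,-37]]}}

```text
time_s: 29.22
eef_pos: [0.5175, 0.1906, 0.1806]
tcp_rot: [0.001, 0.635, 0.773, -0.0]
force: [1.2, 1.1, -3.2]
opening: 0.274
grasp_force: 42.7
```

Call:
{"fn": "send_rows", "kwargs": {"translation": [[0,0,0],[0,0,0],[0,0,0],[0,0,0],[0,0,0],[0,0,0],[0,0,0],[0,0,0]], "dr": [[0,0,0],[0,0,0],[0,0,0],[0,0,0],[0,0,0],[0,0,0],[0,0,0],[0,0,0]]}}

```text
time_s: 29.88
eef_pos: [0.5178, 0.1932, 0.1793]
tcp_rot: [-0.0, 0.634, 0.774, -0.0]
force: [-0.3, 0.2, -1.7]
opening: 0.271
grasp_force: 42.7
```

Run:
```python
from h import *
f=wrist("w6");T=f["tcp"];print((T[:3,3]*1e3).round(1),np.degrees(np.arctan2(T[1,0],T[0,0])).round(2))
s=env.grab_frame("scene");np.savez("pics/s6.npz",**s)
p=proj(s,[[.527,.145,.15]])[0].astype(int);c=s["color"][p[1]-60:p[1]+60,p[0]-80:p[0]+80,::-1]
cv2.imwrite("pics/w6.png",np.hstack([cv2.resize(f["color"][:,:,::-1],(384,240),interpolation=cv2.INTER_AREA),cv2.resize(c,(400,300))[:240]]))
```

```text
[517.8 193.2 179.3] 101.38
```

View pics/w6.png

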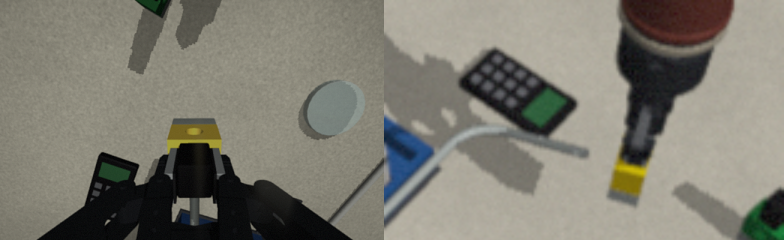

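Call:
{"fn": "send_rows", "kwargs": {"translation": [[-0.6,0,-3],[-0.6,0,-3],[1,-8,-3],[2.5,-16,-3],[4,-24,-3],[5.5,-31,-3],[7,-38,-3],[7,-38,-3]], "dr": [[0,0,0],[0,0,0],[0,0,0],[0,0,0],[0,0,0],[0,0,0],[0,0,0],[0,0,0]]}}

```text
time_s: 30.65
eef_pos: [0.5255, 0.1526, 0.1763]
tcp_rot: [0.0, 0.635, 0.773, -0.0]
force: [0.4, -0.3, -2.2]
opening: 0.271
grasp_force: 42.7
```

Call:
{"fn": "send_rows", "kwargs": {"translation": [[1,-5,0],[2,-10,0],[3,-15,0],[4,-20,0],[5,-25,0],[6,-30,0],[7,-35,0],[7,-35,0]], "dr": [[0,0,0],[0,0,0],[0,0,0],[0,0,0],[0,0,0],[0,0,0],[0,0,0],[0,0,0]]}}

```text
time_s: 31.32
eef_pos: [0.5322, 0.1185, 0.1763]
tcp_rot: [0.0, 0.634, 0.773, -0.0]
force: [-0.8, -0.4, -1.6]
opening: 0.273
grasp_force: 42.6
```

```bash
cat >> h.py <<'E'
TRK=TR([.612,-.0888],np.radians(-8.66))
def railplan(ss,yaw_off=0):
    """world mm + yaw for marker arc position: s<0 near leg (mm before bend), 0..61.1 bend, beyond far leg"""
    o=[];L=50*np.radians(70)
    for s in ss:
        if s<0: p=np.array([-91.98,142.9])+s*np.array([.34202,-.93969])*1.;h=110
        elif s<L: a=np.radians(70)-s/50;p=np.array([-45-50*np.sin(a),160-50*np.cos(a)]);h=180-np.degrees(a)
        else: p=np.array([-45+s-L,110.]);h=180
        # a 30 mm block sits on the chord: shift half the sagitta towards the bend's centre is < 1.2 mm
        if 0<s<L: c=np.array([-45,160.]);p=c+(p-c)*(49/50)
        w=(TRK@[p[0]/1e3,p[1]/1e3,0,1])[:2]*1e3;o.append([*w.round(1),round(h-8.66,1)])
    return o
E
python3 - <<'E'
from h import *
s=env.read_state();p=np.array(s["eef_pos"])*1e3;T=quat(s["tcp_rot"]).as_matrix();print(p.round(1),np.degrees(np.arctan2(T[1,0],T[0,0])).round(2),np.round(s["force"],1))
ss=[-45,-35,-25,-15,-7,0,8,16,24,32,40,48,56,64,72,85,105,125,140]
for a,b in zip(ss,railplan(ss)): print(a,b)
E
```

```text
[532.2 118.5 176.3] 101.28 [-0.8 -0.4 -1.6]
-45 [np.float64(533.7), np.float64(110.4), 101.3]
-35 [np.float64(535.7), np.float64(100.6), 101.3]
-25 [np.float64(537.7), np.float64(90.8), 101.3]
-15 [np.float64(539.6), np.float64(81.0), 101.3]
-7 [np.float64(541.2), np.float64(73.2), 101.3]
0 [np.float64(542.6), np.float64(66.3), np.float64(101.3)]
8 [np.float64(545.7), np.float64(59.0), np.float64(110.5)]
16 [np.float64(549.0), np.float64(51.9), np.float64(119.7)]
24 [np.float64(553.4), np.float64(45.4), np.float64(128.8)]
32 [np.float64(558.8), np.float64(39.7), np.float64(138.0)]
40 [np.float64(565.0), np.float64(35.0), np.float64(147.2)]
48 [np.float64(571.9), np.float64(31.3), np.float64(156.3)]
56 [np.float64(579.3), np.float64(28.7), np.float64(165.5)]
64 [np.float64(587.0), np.float64(26.3), 171.3]
72 [np.float64(594.9), np.float64(25.1), 171.3]
85 [np.float64(607.7), np.float64(23.1), 171.3]
105 [np.float64(627.5), np.float64(20.1), 171.3]
125 [np.float64(647.3), np.float64(17.1), 171.3]
140 [np.float64(662.1), np.float64(14.8), 171.3]
```

Call:
{"fn": "send_rows", "kwargs": {"translation": [[1.4,-6.9,0],[2.9,-14.7,0],[4.5,-22.6,0],[6.1,-30.4,0],[7.5,-37.3,0],[8.5,-42.2,0],[9.4,-47.1,0],[10.5,-52,0]], "dr": [[0,0,0],[0,0,0],[0,0,0],[0,0,0],[0,0,0],[0,0,0.5],[0,0,2],[0,0,4.3]]}}

```text
time_s: 31.98
eef_pos: [0.5424, 0.0674, 0.1764]
tcp_rot: [-0.0, 0.604, 0.797, 0.0]
force: [0.1, -0.6, -1.9]
opening: 0.275
grasp_force: 42.6
```

Call:
{"fn": "send_rows", "kwargs": {"translation": [[2.2,-4.6,0],[3.8,-9.2,0],[5.9,-13.6,0],[8.5,-17.8,0],[11.5,-21.7,0],[14.8,-25.3,0],[18.5,-28.5,0],[22.4,-31.4,0]], "dr": [[0,0,3.3],[0,0,7.6],[0,0,12.9],[0,0,18.6],[0,0,24.3],[0,0,30.1],[0,0,35.8],[0,0,41.5]]}}

```text
time_s: 32.65
eef_pos: [0.5649, 0.036, 0.1764]
tcp_rot: [-0.0, 0.28, 0.96, -0.0]
force: [0.2, 0.0, -1.8]
opening: 0.275
grasp_force: 42.6
```

Call:
{"fn": "send_rows", "kwargs": {"translation": [[4.3,-2.4,0],[8.7,-4.4,0],[13.4,-6.0,0],[18.2,-7.1,0],[23,-8.8,0],[27.9,-9.5,0],[33.8,-10.4,0],[39.8,-11.3,0]], "dr": [[0,0,5.7],[0,0,11.2],[0,0,15.7],[0,0,19.2],[0,0,21.8],[0,0,23.5],[0,0,24.2],[0,0,24.2]]}}

```text
time_s: 33.32
eef_pos: [0.6049, 0.0249, 0.1763]
tcp_rot: [-0.0, 0.075, 0.997, 0.0]
force: [0.6, -0.3, -2.6]
opening: 0.271
grasp_force: 42.6
```

Call:
{"fn": "send_rows", "kwargs": {"translation": [[12,-1.8,0],[24,-3.7,0],[36,-5.5,0],[48,-7.3,0],[60,-9.1,0],[72,-11,0],[84,-12.8,0],[86,-13.1,0]], "dr": [[0,0,0],[0,0,0],[0,0,0],[0,0,0],[0,0,0],[0,0,0],[0,0,0],[0,0,0]]}}

```text
time_s: 33.98
eef_pos: [0.6921, 0.0114, 0.1757]
tcp_rot: [0.0, 0.076, 0.997, 0.0]
force: [-0.3, -0.5, -1.9]
opening: 0.273
grasp_force: 42.7
```

Call:
{"fn": "send_rows", "kwargs": {"translation": [[0,0,-1],[0,0,-2],[0,0,-3],[0,0,-3],[0,0,-3],[0,0,-3],[0,0,-3],[0,0,-3]], "dr": [[0,0,0],[0,0,0],[0,0,0],[0,0,0],[0,0,0],[0,0,0],[0,0,0],[0,0,0]]}}

```text
time_s: 34.65
eef_pos: [0.6904, 0.0121, 0.1735]
tcp_rot: [-0.0, 0.075, 0.997, -0.0]
force: [-1.3, -0.1, -0.2]
opening: 0.272
grasp_force: 42.8
```

Call:
{"fn": "send_rows", "kwargs": {"translation": [[0,0,0],[0,0,0],[0,0,0],[0,0,0],[0,0,15],[0,0,40],[0,0,70],[0,0,100]], "dr": [[0,0,0],[0,0,0],[0,0,0],[0,0,0],[0,0,0],[0,0,0],[0,0,0],[0,0,0]], "hand": 0.05}}

```text
time_s: 35.32
eef_pos: [0.6902, 0.0122, 0.2743]
tcp_rot: [-0.0, 0.075, 0.997, 0.0]
force: [0.6, 0.5, 0.2]
opening: 0.526
grasp_force: 0.0
```

Call:
{"fn": "send_rows", "kwargs": {"translation": [[-24,31,0],[-49,63,0],[-74,94,0],[-99,126,0],[-124,158,0],[-149,190,0],[-174,222,0],[-199,254,0]], "dr": [[0,0,-1],[0,0,-2],[0,0,-3],[0,0,-4],[0,0,-5],[0,0,-6],[0,0,-6],[0,0,-6]]}}

```text
time_s: 35.98
eef_pos: [0.4901, 0.2675, 0.2737]
tcp_rot: [0.0, 0.127, 0.992, -0.0]
force: [-0.3, 0.9, -0.3]
opening: 0.526
grasp_force: 0.0
```

Call:
{"fn": "send_rows", "kwargs": {"translation": [[-16,21,-20],[-32,43,-45],[-48,65,-70],[-48,65,-95],[-48,65,-120],[-48,65,-145],[-48,65,-145],[-48,65,-145]], "dr": [[0,0,0],[0,0,0],[0,0,0],[0,0,0],[0,0,0],[0,0,0],[0,0,0],[0,0,0]]}}

```text
time_s: 36.65
eef_pos: [0.443, 0.331, 0.1281]
tcp_rot: [-0.001, 0.127, 0.992, -0.0]
force: [-0.7, 0.8, 0.1]
opening: 0.526
grasp_force: 0.0
```

```bash
cat >> h.py <<'E'
def tab(f,lo,hi):
    """tab centre in tool mm + tool yaw, block lying below tool; black tab's near edge seen at z=.092, yaw from block's far foot edge"""
    T=f["tcp"];iT=np.linalg.inv(T);H,S,V=cv2.split(hsv(f));b=(H>=lo)&(H<=hi)&(S>90)&(V>40)
    bl=max(blobs(b,200),key=lambda x:x[0])[2];ys,xs=np.nonzero(bl);print("block",xs.min(),xs.max(),ys.min(),ys.max())
    m=(f["color"].max(2)<45);m[:ys.min()+15]=0;m[ys.max()+45:]=0;m[:,:xs.min()-15]=0;m[:,xs.max()+16:]=0
    t=[x for x in blobs(m,150)];t=max(t,key=lambda x:x[0])[2];ty,tx=np.nonzero(t);print("tab",tx.min(),tx.max(),ty.min(),ty.max())
    k=np.array([[c,ty[tx==c].max()+.5] for c in range(tx.min()+4,tx.max()-3)],float)
    P=(np.c_[cast(f,k,.092),np.ones(len(k))]@iT.T)[:,:2]*1e3;a=np.polyfit(P[:,1],P[:,0],1)
    yb=ty.max()-6;row=tx[ty==yb];e=(np.c_[cast(f,[(row.min(),yb),(row.max()+1,yb)],.092),[1,1]]@iT.T)[:,:2]*1e3
    cy=e[:,1].mean();print("tool mm: near edge x",np.polyval(a,cy).round(1),"y edges",e[:,1].round(1),"slope deg",np.degrees(np.arctan(a[0])).round(1))
    c=T@[(np.polyval(a,cy)+13)/1e3,cy/1e3,0,1];print("TCP",(T[:3,3]*1e3).round(1),"yaw",np.degrees(np.arctan2(T[1,0],T[0,0])).round(1),"centre",(c[:2]*1e3).round(1),"delta",((c[:2]-T[:2,3])*1e3).round(1))
E
python3 - <<'E'
from h import *
f=wrist("w7");tab(f,50,85)
s=env.grab_frame("scene")["color"]
p=[250,150];c=s[140:290,200:440,::-1]
cv2.imwrite("pics/w7s.png",np.hstack([cv2.resize(f["color"][:,:,::-1],(400,250),interpolation=cv2.INTER_AREA),cv2.resize(c,(400,250))]))
E
```

```text
block 291 356 184 228
tab 302 344 199 248
tool mm: near edge x -8.2 y edges [-12.9  10.1] slope deg -2.8
TCP [443.  331.  128.1] yaw 165.4 centre [438.  330.8] delta [-5.  -0.2]
```

View pics/w7s.png

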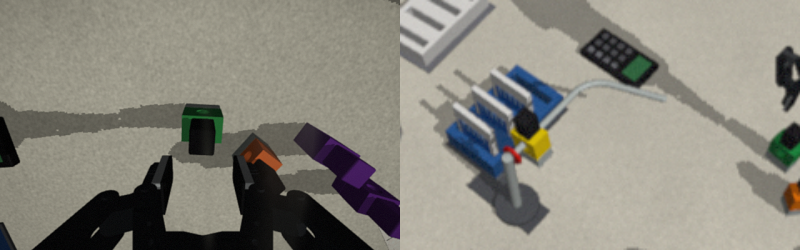

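Call:
{"fn": "send_rows", "kwargs": {"translation": [[-3,0,-10],[-5,0,-25],[-5,0,-40],[-5,0,-55],[-5,0,-64],[-5,0,-64],[-5,0,-64],[-5,0,-64]], "dr": [[0,0,-1],[0,0,-2],[0,0,-2],[0,0,-2],[0,0,-2],[0,0,-2],[0,0,-2],[0,0,-2]]}}

```text
time_s: 37.42
eef_pos: [0.4392, 0.3318, 0.0657]
tcp_rot: [0.001, 0.145, 0.989, 0.001]
force: [0.4, -0.5, 0.1]
opening: 0.525
grasp_force: 0.0
```

Call:
{"fn": "send_rows", "kwargs": {"translation": [[0,0,0],[0,0,0],[0,0,0],[0,0,0],[0,0,0],[0,0,0],[0,0,0],[0,0,0]], "dr": [[0,0,0],[0,0,0],[0,0,0],[0,0,0],[0,0,0],[0,0,0],[0,0,0],[0,0,0]], "hand": -1, "grip_force": 40}}

```text
time_s: 38.08
eef_pos: [0.4391, 0.3316, 0.0655]
tcp_rot: [0.001, 0.145, 0.989, 0.0]
force: [-0.9, -0.5, 6.1]
opening: 0.276
grasp_force: 39.7
```

Call:
{"fn": "send_rows", "kwargs": {"translation": [[0,0,15],[0,0,35],[0,0,55],[0,0,75],[0,0,95],[0,0,110],[0,0,113],[0,0,113]], "dr": [[0,0,0],[0,0,0],[0,0,-5],[0,0,-10],[0,0,-15],[0,0,-20],[0,0,-25],[0,0,-30]]}}

```text
time_s: 38.75
eef_pos: [0.4389, 0.3319, 0.18]
tcp_rot: [0.001, 0.398, 0.918, 0.001]
force: [0.1, -0.2, -2.8]
opening: 0.276
grasp_force: 39.9
```

Call:
{"fn": "send_rows", "kwargs": {"translation": [[11,-20,0],[22,-40,0],[33,-60,0],[44,-80,0],[55,-100,0],[66,-120,0],[78,-139,0],[78,-139,0]], "dr": [[0,0,-5],[0,0,-10],[0,0,-15],[0,0,-20],[0,0,-26],[0,0,-32],[0,0,-32],[0,0,-32]]}}

```text
time_s: 39.42
eef_pos: [0.5189, 0.1872, 0.178]
tcp_rot: [0.001, 0.636, 0.772, -0.0]
force: [1.0, -1.0, -2.8]
opening: 0.272
grasp_force: 40.0
```

Call:
{"fn": "send_rows", "kwargs": {"translation": [[0,0,0],[0,0,0],[0,0,0],[0,0,0],[0,0,0],[0,0,0],[0,0,0],[0,0,0]], "dr": [[0,0,0],[0,0,0],[0,0,0],[0,0,0],[0,0,0],[0,0,0],[0,0,0],[0,0,0]]}}

```text
time_s: 40.08
eef_pos: [0.5164, 0.1924, 0.1774]
tcp_rot: [-0.0, 0.634, 0.774, -0.0]
force: [1.2, 0.3, -1.2]
opening: 0.274
grasp_force: 40.0
```

Run:
```python
from h import *
s=env.read_state();p=np.array(s["eef_pos"])*1e3;T=quat(s["tcp_rot"]).as_matrix()
d=p[:2]-[526.9,144.7];print(p.round(1),np.degrees(np.arctan2(T[1,0],T[0,0])).round(2),"out",d@[-.1967,.9805],"lat(.98,.2)",d@[.9805,.1967])
f=wrist("w8")
H,S,V=cv2.split(hsv(f));print([(b[0],b[1].round(0).tolist()) for b in blobs((H>=5)&(H<=16)&(S>150)&(V>60),300)])
```

```text
[516.4 192.4 177.4] 101.38 out 48.78459855236906 lat(.98,.2) -0.8793246001786699
[]
```

Call:
{"fn": "send_rows", "kwargs": {"translation": [[0.9,0.2,0],[0.9,0.2,0],[2.5,-8,0],[4.1,-16,0],[5.7,-24,0],[7.1,-31,0],[8.5,-38,0],[8.5,-38,0]], "dr": [[0,0,0],[0,0,0],[0,0,0],[0,0,0],[0,0,0],[0,0,0],[0,0,0],[0,0,0]]}}

```text
time_s: 40.8
eef_pos: [0.5256, 0.1517, 0.1773]
tcp_rot: [0.0, 0.635, 0.773, -0.0]
force: [-0.0, -1.1, -3.3]
opening: 0.269
grasp_force: 40.0
```

Call:
{"fn": "send_rows", "kwargs": {"translation": [[1,-5,0],[2,-10,0],[3,-15,0],[4,-20,0],[5,-25,0],[6,-30,0],[7.1,-36,0],[7.1,-36,0]], "dr": [[0,0,0],[0,0,0],[0,0,0],[0,0,0],[0,0,0],[0,0,0],[0,0,0],[0,0,0]]}}

```text
time_s: 41.47
eef_pos: [0.5325, 0.1165, 0.1773]
tcp_rot: [0.0, 0.634, 0.773, -0.0]
force: [0.4, -0.2, -2.6]
opening: 0.268
grasp_force: 40.0
```

Call:
{"fn": "send_rows", "kwargs": {"translation": [[1.4,-6.9,0],[2.9,-14.7,0],[4.5,-22.6,0],[6,-30,0],[7.2,-36,0],[8.2,-41,0],[9.2,-46,0],[10.1,-50.3,0]], "dr": [[0,0,0],[0,0,0],[0,0,0],[0,0,0],[0,0,0],[0,0,0.5],[0,0,2],[0,0,4.3]]}}

```text
time_s: 42.13
eef_pos: [0.5424, 0.0673, 0.1774]
tcp_rot: [-0.0, 0.604, 0.797, -0.0]
force: [0.1, -0.0, -2.3]
opening: 0.271
grasp_force: 40.1
```

Call:
{"fn": "send_rows", "kwargs": {"translation": [[2.2,-4.6,0],[3.8,-9.2,0],[5.9,-13.6,0],[8.5,-17.8,0],[11.5,-21.7,0],[14.8,-25.3,0],[18.5,-28.5,0],[22.4,-31.4,0]], "dr": [[0,0,3.3],[0,0,7.6],[0,0,12.9],[0,0,18.6],[0,0,24.3],[0,0,30.1],[0,0,35.8],[0,0,41.5]]}}

```text
time_s: 42.8
eef_pos: [0.5648, 0.036, 0.1774]
tcp_rot: [-0.0, 0.28, 0.96, -0.0]
force: [-0.2, -0.7, -1.8]
opening: 0.273
grasp_force: 40.1
```

Call:
{"fn": "send_rows", "kwargs": {"translation": [[4.3,-2.4,0],[8.7,-4.4,0],[13.4,-6.0,0],[18.2,-7.1,0],[23,-8.8,0],[27.9,-9.5,0],[33.8,-10.4,0],[39.8,-11.3,0]], "dr": [[0,0,5.7],[0,0,11.2],[0,0,15.7],[0,0,19.2],[0,0,21.8],[0,0,23.5],[0,0,24.2],[0,0,24.2]]}}

```text
time_s: 43.47
eef_pos: [0.6048, 0.0249, 0.1774]
tcp_rot: [-0.0, 0.075, 0.997, -0.0]
force: [-0.2, -1.0, -2.3]
opening: 0.273
grasp_force: 40.0
```

Call:
{"fn": "send_rows", "kwargs": {"translation": [[8,-1.2,0],[16,-2.4,0],[24,-3.7,0],[32,-4.9,0],[40,-6.1,0],[47,-7.1,0],[52,-7.9,0],[52,-7.9,0]], "dr": [[0,0,0],[0,0,0],[0,0,0],[0,0,0],[0,0,0],[0,0,0],[0,0,0],[0,0,0]]}}

```text
time_s: 44.13
eef_pos: [0.6573, 0.0171, 0.1771]
tcp_rot: [0.0, 0.075, 0.997, 0.0]
force: [0.5, -0.1, -2.7]
opening: 0.274
grasp_force: 40.0
```

Call:
{"fn": "send_rows", "kwargs": {"translation": [[0,0,-1],[0,0,-2],[0,0,-3],[0,0,-3],[0,0,-3],[0,0,-3],[0,0,-3],[0,0,-3]], "dr": [[0,0,0],[0,0,0],[0,0,0],[0,0,0],[0,0,0],[0,0,0],[0,0,0],[0,0,0]]}}

```text
time_s: 44.8
eef_pos: [0.6564, 0.0173, 0.175]
tcp_rot: [0.0, 0.075, 0.997, -0.0]
force: [-2.8, -1.3, 6.2]
opening: 0.273
grasp_force: 41.0
```

Call:
{"fn": "send_rows", "kwargs": {"translation": [[0,0,0],[0,0,0],[0,0,0],[0,0,0],[0,0,15],[0,0,40],[0,0,70],[0,0,100]], "dr": [[0,0,0],[0,0,0],[0,0,0],[0,0,0],[0,0,0],[0,0,0],[0,0,0],[0,0,0]], "hand": 0.05}}

```text
time_s: 45.47
eef_pos: [0.6561, 0.0173, 0.275]
tcp_rot: [-0.001, 0.075, 0.997, 0.0]
force: [0.6, 0.2, 1.5]
opening: 0.524
grasp_force: 0.0
```

Call:
{"fn": "send_rows", "kwargs": {"translation": [[-10,24,0],[-20,48,0],[-30,72,0],[-40,96,0],[-50,121,0],[-60,146,0],[-70,170,0],[-80,194,0]], "dr": [[0,0,-6],[0,0,-12],[0,0,-18],[0,0,-25],[0,0,-32],[0,0,-39],[0,0,-46],[0,0,-53]]}}

```text
time_s: 46.13
eef_pos: [0.5758, 0.2125, 0.2744]
tcp_rot: [0.0, 0.515, 0.857, 0.0]
force: [0.2, 0.1, 0.3]
opening: 0.526
grasp_force: 0.0
```

Call:
{"fn": "send_rows", "kwargs": {"translation": [[-9,22,0],[-18,44,0],[-27,66,0],[-36,88,0],[-45,110,0],[-54,132,0],[-63,152,0],[-71,171,0]], "dr": [[0,0,-6],[0,0,-12],[0,0,-18],[0,0,-25],[0,0,-32],[0,0,-39],[0,0,-46],[0,0,-53]]}}

```text
time_s: 46.8
eef_pos: [0.5046, 0.3837, 0.2743]
tcp_rot: [-0.0, 0.843, 0.538, -0.0]
force: [-0.2, -0.1, 0.4]
opening: 0.523
grasp_force: 0.0
```

Call:
{"fn": "send_rows", "kwargs": {"translation": [[0,0,-20],[0,0,-45],[0,0,-70],[0,0,-95],[0,0,-120],[0,0,-147],[0,0,-147],[0,0,-147]], "dr": [[0,0,-6],[0,0,-12],[0,0,-18],[0,0,-25],[0,0,-27],[0,0,-27],[0,0,-27],[0,0,-27]]}}

```text
time_s: 47.47
eef_pos: [0.5047, 0.3818, 0.1266]
tcp_rot: [0.0, 0.944, 0.329, -0.001]
force: [-0.0, 0.1, 0.5]
opening: 0.528
grasp_force: 0.0
```

Run:
```python
from h import *
f=wrist("w9");tab(f,4,16)
s=env.grab_frame("top");h=hsv(s);H,S,V=cv2.split(h)
for n,lo,hi in(("o",5,16),("y",20,32),("g",50,80)): print(n,[(b[0],b[1].round(0).tolist()) for b in blobs((H>=lo)&(H<=hi)&(S>120)&(V>60),12) if b[1][1]<330 and b[1][0]<450])
```

```text
block 292 359 172 229
tab 306 346 191 249
tool mm: near edge x -10.1 y edges [-10.8  12. ] slope deg -2.7
TCP [504.7 381.8 126.6] yaw 38.4 centre [507.4 383.2] delta [2.7 1.4]
o [(np.int32(16), [155.0, 188.0]), (np.int32(12), [176.0, 190.0]), (np.int32(14), [163.0, 193.0]), (np.int32(16), [178.0, 197.0]), (np.int32(18), [185.0, 199.0]), (np.int32(18), [179.0, 208.0]), (np.int32(64), [192.0, 216.0]), (np.int32(26), [173.0, 214.0]), (np.int32(15), [203.0, 220.0]), (np.int32(14), [183.0, 219.0]), (np.int32(12), [212.0, 227.0]), (np.int32(17), [199.0, 229.0]), (np.int32(14), [167.0, 236.0]), (np.int32(63), [221.0, 240.0]), (np.int32(12), [176.0, 242.0]), (np.int32(16), [213.0, 248.0]), (np.int32(13), [181.0, 250.0]), (np.int32(34), [238.0, 257.0]), (np.int32(13), [224.0, 256.0]), (np.int32(14), [230.0, 263.0]), (np.int32(27), [248.0, 262.0]), (np.int32(26), [255.0, 266.0]), (np.int32(15), [208.0, 265.0]), (np.int32(17), [205.0, 271.0]), (np.int32(33), [213.0, 275.0]), (np.int32(21), [242.0, 273.0]), (np.int32(22), [266.0, 275.0]), (np.int32(18), [225.0, 280.0]), (np.int32(16), [256.0, 285.0]), (np.int32(67), [279.0, 290.0]), (np.int32(13), [261.0, 290.0]), (np.int32(15), [225.0, 294.0]), (np.int32(12), [284.0, 297.0]), (np.int32(13), [278.0, 299.0]), (np.int32(15), [272.0, 303.0]), (np.int32(13), [261.0, 307.0]), (np.int32(14), [237.0, 308.0]), (np.int32(41), [291.0, 314.0]), (np.int32(15), [244.0, 312.0]), (np.int32(29), [253.0, 317.0]), (np.int32(27), [301.0, 322.0]), (np.int32(43), [279.0, 327.0])]
y [(np.int32(42), [346.0, 152.0]), (np.int32(47), [359.0, 155.0])]
g [(np.int32(79), [351.0, 167.0])]
```

Call:
{"fn": "send_rows", "kwargs": {"translation": [[2,1,-10],[2.5,1.5,-25],[2.5,1.5,-40],[2.5,1.5,-55],[2.5,1.5,-63],[2.5,1.5,-63],[2.5,1.5,-63],[2.5,1.5,-63]], "dr": [[0,0,0],[0,0,0],[0,0,0],[0,0,0],[0,0,0],[0,0,0],[0,0,0],[0,0,0]]}}

```text
time_s: 48.23
eef_pos: [0.5085, 0.3844, 0.0656]
tcp_rot: [-0.0, 0.944, 0.329, 0.001]
force: [0.8, 0.1, -0.6]
opening: 0.521
grasp_force: 0.0
```

Call:
{"fn": "send_rows", "kwargs": {"translation": [[0,0,0],[0,0,0],[0,0,0],[0,0,0],[0,0,0],[0,0,0],[0,0,0],[0,0,0]], "dr": [[0,0,0],[0,0,0],[0,0,0],[0,0,0],[0,0,0],[0,0,0],[0,0,0],[0,0,0]], "hand": -1, "grip_force": 40}}

```text
time_s: 48.9
eef_pos: [0.5086, 0.3842, 0.0655]
tcp_rot: [-0.0, 0.945, 0.328, 0.001]
force: [-0.6, -0.6, 5.7]
opening: 0.275
grasp_force: 40.2
```

Call:
{"fn": "send_rows", "kwargs": {"translation": [[0,0,15],[0,0,35],[0,0,55],[0,0,75],[0,0,95],[0,0,110],[0,0,113],[0,0,113]], "dr": [[0,0,0],[0,0,0],[0,0,5],[0,0,10],[0,0,15],[0,0,20],[0,0,25],[0,0,30]]}}

```text
time_s: 49.57
eef_pos: [0.5083, 0.3842, 0.1789]
tcp_rot: [0.0, 0.826, 0.564, 0.001]
force: [-0.7, 0.1, -2.0]
opening: 0.272
grasp_force: 39.7
```

Call:
{"fn": "send_rows", "kwargs": {"translation": [[1,-27,0],[2.5,-54,0],[4,-81,0],[5,-108,0],[6.5,-135,0],[7.5,-162,0],[9,-190,0],[9,-190,0]], "dr": [[0,0,5],[0,0,10],[0,0,15],[0,0,20],[0,0,26],[0,0,33],[0,0,33],[0,0,33]]}}

```text
time_s: 50.23
eef_pos: [0.5179, 0.1869, 0.1767]
tcp_rot: [0.001, 0.636, 0.772, -0.002]
force: [0.5, -0.5, -1.5]
opening: 0.273
grasp_force: 39.8
```

Call:
{"fn": "send_rows", "kwargs": {"translation": [[0,0,0],[0,0,0],[0,0,0],[0,0,0],[0,0,0],[0,0,0],[0,0,0],[0,0,0]], "dr": [[0,0,0],[0,0,0],[0,0,0],[0,0,0],[0,0,0],[0,0,0],[0,0,0],[0,0,0]]}}

```text
time_s: 50.9
eef_pos: [0.5169, 0.1941, 0.1774]
tcp_rot: [-0.0, 0.633, 0.774, -0.0]
force: [0.3, -0.0, -1.7]
opening: 0.273
grasp_force: 39.8
```

Run:
```python
from h import *
s=env.read_state();p=np.array(s["eef_pos"])*1e3;T=quat(s["tcp_rot"]).as_matrix()
d=p[:2]-[526.9,144.7];print(p.round(1),np.degrees(np.arctan2(T[1,0],T[0,0])).round(2),"out",d@[-.1967,.9805],"lat(.98,.2)",d@[.9805,.1967])
```

```text
[516.9 194.1 177.4] 101.39 out 50.389370525592746 lat(.98,.2) -0.1210946887524873
```

Call:
{"fn": "send_rows", "kwargs": {"translation": [[0.1,0,0],[0.1,0,0],[1.7,-8,0],[3.3,-16,0],[4.9,-24,0],[6.4,-32,0],[7.9,-39.5,0],[7.9,-39.5,0]], "dr": [[0,0,0],[0,0,0],[0,0,0],[0,0,0],[0,0,0],[0,0,0],[0,0,0],[0,0,0]]}}

```text
time_s: 51.57
eef_pos: [0.5255, 0.1517, 0.1773]
tcp_rot: [0.0, 0.635, 0.773, -0.0]
force: [-0.4, -0.7, -2.3]
opening: 0.272
grasp_force: 39.8
```

Call:
{"fn": "send_rows", "kwargs": {"translation": [[1,-5,0],[2,-10,0],[3,-15,0],[4,-20,0],[5,-25,0],[6,-30,0],[7.2,-36,0],[7.2,-36,0]], "dr": [[0,0,0],[0,0,0],[0,0,0],[0,0,0],[0,0,0],[0,0,0],[0,0,0],[0,0,0]]}}

```text
time_s: 52.23
eef_pos: [0.5324, 0.1166, 0.1773]
tcp_rot: [0.0, 0.634, 0.773, -0.0]
force: [0.2, -0.2, -1.3]
opening: 0.274
grasp_force: 39.8
```

Call:
{"fn": "send_rows", "kwargs": {"translation": [[1.4,-6.9,0],[2.9,-14.7,0],[4.5,-22.6,0],[6,-30,0],[7.2,-36,0],[8.2,-41,0],[9.2,-46,0],[10.2,-50.3,0]], "dr": [[0,0,0],[0,0,0],[0,0,0],[0,0,0],[0,0,0],[0,0,0.5],[0,0,2],[0,0,4.3]]}}

```text
time_s: 52.9
eef_pos: [0.5424, 0.0674, 0.1774]
tcp_rot: [-0.0, 0.604, 0.797, -0.0]
force: [0.5, -0.2, -3.8]
opening: 0.276
grasp_force: 39.8
```

Call:
{"fn": "send_rows", "kwargs": {"translation": [[2.2,-4.6,0],[3.8,-9.2,0],[5.9,-13.6,0],[8.5,-17.8,0],[11.5,-21.7,0],[14.8,-25.3,0],[18.5,-28.5,0],[22.4,-31.4,0]], "dr": [[0,0,3.3],[0,0,7.6],[0,0,12.9],[0,0,18.6],[0,0,24.3],[0,0,30.1],[0,0,35.8],[0,0,41.5]]}}

```text
time_s: 53.57
eef_pos: [0.5648, 0.0361, 0.1774]
tcp_rot: [-0.0, 0.28, 0.96, -0.0]
force: [0.4, 0.4, -1.5]
opening: 0.27
grasp_force: 39.8
```

Call:
{"fn": "send_rows", "kwargs": {"translation": [[4.3,-2.4,0],[8.7,-4.4,0],[13.4,-6.0,0],[18.2,-7.1,0],[23,-8.8,0],[27.9,-9.5,0],[33.8,-10.4,0],[39.8,-11.3,0]], "dr": [[0,0,5.7],[0,0,11.2],[0,0,15.7],[0,0,19.2],[0,0,21.8],[0,0,23.5],[0,0,24.2],[0,0,24.2]]}}

```text
time_s: 54.23
eef_pos: [0.6048, 0.025, 0.1774]
tcp_rot: [-0.0, 0.075, 0.997, -0.0]
force: [0.1, 0.5, -1.8]
opening: 0.272
grasp_force: 39.8
```

Call:
{"fn": "send_rows", "kwargs": {"translation": [[4,-0.6,0],[8,-1.2,0],[12,-1.8,0],[16,-2.4,0],[18,-2.7,0],[18,-2.7,0],[18,-2.7,0],[18,-2.7,0]], "dr": [[0,0,0],[0,0,0],[0,0,0],[0,0,0],[0,0,0],[0,0,0],[0,0,0],[0,0,0]]}}

```text
time_s: 54.9
eef_pos: [0.6223, 0.0227, 0.1774]
tcp_rot: [-0.0, 0.075, 0.997, -0.0]
force: [-0.5, -0.0, -2.3]
opening: 0.273
grasp_force: 39.7
```

Call:
{"fn": "send_rows", "kwargs": {"translation": [[0,0,-1],[0,0,-2],[0,0,-2.5],[0,0,-2.5],[0,0,-2.5],[0,0,-2.5],[0,0,-2.5],[0,0,-2.5]], "dr": [[0,0,0],[0,0,0],[0,0,0],[0,0,0],[0,0,0],[0,0,0],[0,0,0],[0,0,0]]}}

```text
time_s: 55.57
eef_pos: [0.6225, 0.0224, 0.1751]
tcp_rot: [0.0, 0.075, 0.997, -0.0]
force: [-3.6, -1.9, 3.8]
opening: 0.269
grasp_force: 40.6
```

Call:
{"fn": "send_rows", "kwargs": {"translation": [[0,0,0],[0,0,0],[0,0,0],[0,0,0],[0,0,15],[0,0,40],[0,0,70],[0,0,110]], "dr": [[0,0,0],[0,0,0],[0,0,0],[0,0,0],[0,0,0],[0,0,0],[0,0,0],[0,0,0]], "hand": 0.05}}

```text
time_s: 56.23
eef_pos: [0.6213, 0.0224, 0.284]
tcp_rot: [-0.002, 0.075, 0.997, -0.0]
force: [1.3, -0.3, 0.5]
opening: 0.527
grasp_force: 0.0
```

Call:
{"fn": "send_rows", "kwargs": {"translation": [[-10,24,10],[-20,48,20],[-30,72,30],[-40,96,40],[-50,121,50],[-60,146,50],[-60,160,50],[-60,160,50]], "dr": [[0,0,0],[0,0,0],[0,0,0],[0,0,0],[0,0,0],[0,0,0],[0,0,0],[0,0,0]]}}

```text
time_s: 56.9
eef_pos: [0.561, 0.187, 0.3355]
tcp_rot: [0.0, 0.072, 0.997, 0.001]
force: [0.2, -0.4, 1.2]
opening: 0.527
grasp_force: 0.0
```

Run:
```python
from h import *
s=env.grab_frame("scene")["color"][110:280,190:430,::-1];w=wrist("w10")["color"][:,:,::-1]
t=env.grab_frame("top");np.savez("pics/t10.npz",**t);t=t["color"][125:235,290:420,::-1]
cv2.imwrite("pics/end.png",np.vstack([np.hstack([cv2.resize(s,(440,312)),cv2.resize(t,(360,312))]),cv2.resize(w,(800,500))[:280]]))
```

```text
(no output)
```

View pics/end.png

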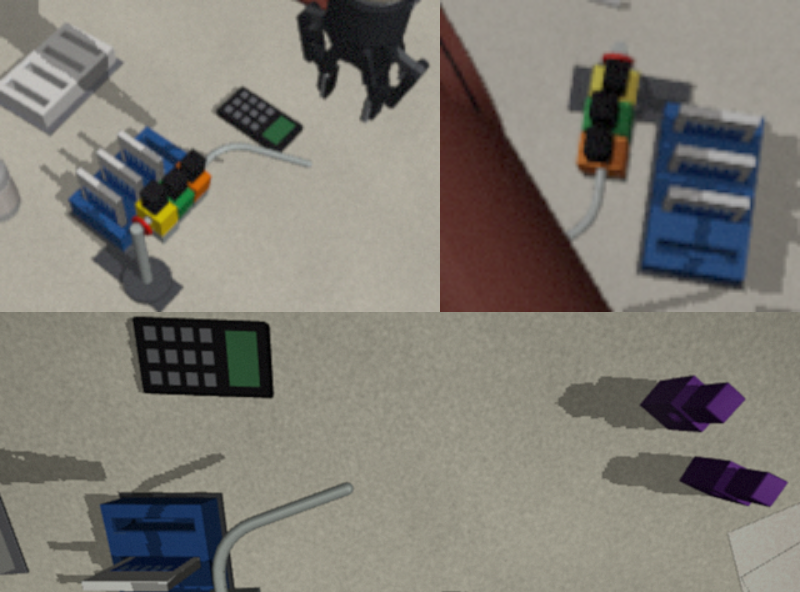

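All three markers hang on the far leg: yellow (165,205), green (185,185) and orange (200,170) in the upper-left panel. The three cassettes are home, and the hand is clear of everything.

```bash
python3 -c "
from station import env
print(env.hand_in())"
```

```text
the job is handed in; nothing more can be done
None
```

I moved the three cassettes into slots 1–3 of the blue rack and hung the yellow, green and orange markers on the far leg of the rail, then handed the job in at about 57 s; the hand-in returned no verdict.

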